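# Change the cells in a battery-cell tester

## Robot

A 6-joint arm with a two-finger parallel gripper is mounted at the origin on the work surface. World frame = base frame: x ahead of the robot, y to its left, z up, the work surface at z = 0. Lengths are in m, angles in rad, forces in N, time in s.
With the tool pointing down it reaches from about 0.275 to 0.875 m from the base axis. Payload 12.5 kg.
Tool frame: the origin (TCP) lies at the very end of the fingers, on their centre line; the grasp point (between the pads) lies 19 mm behind it; z points along the fingers, y is the line along which they close (so a half turn about z gives the same grasp; the last joint's range is limited). The gripper opens to 85 mm and grips with 20 to 120 N. Pads are 22 mm wide; open, the fingers measure 114 mm over their backs; the gripper's body (76 mm by 85 mm) begins 54 mm behind the grasp point. The pads swing forward as they close: fully open they stand 13 mm farther back than shut.
Start: joints at [1.028, 0.351, 1.652, -0, 1.139, -0.085], TCP at [0.243, 0.493, 0.231] pointing down, gripper open.
Joint ranges: [-2.75, 2.75], [-0.79, 2.1], [0.01, 2.65], [-1.57, 4.71], [0.07, 3.14], [-2.87, 2.87]. Speed limits (rad/s): [2.22, 2.22, 2.79, 3.14, 3.14, 3.14].

## Interface

Orientations are given as a unit quaternion [w, x, y, z].
In Python, from plant import * gives the robot as it stands.
- The arm moves only by the tool send_rows, never from a script. Its argument "moves" is a list of rows, each an object of numbers: "x", "y", "z": the shift along the tool's x, y, z in m; "twist": the turn about the tool's z in rad. A call has 1 to 5 rows; each row shifts and turns the commanded pose from where the row before left it, along the tool's axes as they then stand; what a row does not reach is not made up. A row lasts 1/12 s, in which the tool goes at most 41.7 mm and 7.16 degrees, less where a joint would pass 70% of its speed; a pose out of reach is approached as far as the arm can. A call is refused whole if a number of a shift passes 0.0417 or a number of a turn 0.125, either way. A call with a gripper value outside its range is refused whole. "claw" is the opening, from 0 (shut) to 1 (fully open), set as the call begins (left out, the last holds). The fingers move at their own pace and stop on an object; "grip_force" is the grip in N (left out, the last holds). Time passes only in rows, so rows that do not move let the fingers close. It gives the time, the measured TCP pose, the force, the opening and the grip force at its end, in the units of the state.
- state(): the state, without advancing time (a new reading comes with each control period).
- snapshot(name): name is "scene" or "top" or "wrist"; returns (picture, depth): 480x640x3 uint8, blue, green, red; 480x640 float32, m along the optical axis (not along the pixel's ray), 0 where there is no reading.
- calibration(name): a dict with "fx", "fy", "cx", "cy" (pixels), "rvec" (rotation vector, rad) and "tvec" (3), from world to camera coordinates, as OpenCV has them. Camera axes: x right, y down, z forward; pixel columns grow to the right and rows downward; lengths in m; the calibration is good to about 2 mm. The wrist camera is an equidistant fisheye: a pixel r from the principal point sees the ray r / f radians off the axis. A picture is of the moment at which its call begins: read the wrist's pose just before it. calibration takes no time and is no camera call; for the wrist camera it gives the pose at the moment of the call.
- hand_in(): hands the job in; it is judged then, once.
The state is a dict: "clock": time; "qpos": joint angles; "joint_vel": joint speeds; "tau": joint torques, N m; "eef_pos": TCP position; "eef_rot": TCP orientation; "wrist_force": force on the tool from outside, world axes, zero at the start; "wrist_torque": the same for the moment, N m; "gripper_width": finger opening in m; "grip_force": force on a finger pad.
Only numpy, scipy, OpenCV 4.12 (cv2) and the standard library are available. Lean on these libraries where they do the work, as an engineer would, in place of code of your own. Each camera call takes 0.05 s, during which the arm holds its last target. There are 200 camera calls.

## Task

Fold the tester's bifold cover right back, until its two panels stand flat against each other, and change the cells: slide each finished cell out from under the contact shelf and lay it flat in the grey tray, and lay every fresh cell from the mat in a free channel, terminal end first, and slide it under the shelf until it is fully home against the contacts. When all are in place close the cover again completely; leave the multimeter, the case lid and the screwdriver alone.

Things in the scene. Friction and masses are not known exactly. Their poses are not given: they have to be found in the camera images.
- tester: the bench cell tester, a grey box 300 mm deep (x) by 248 mm wide (y), fixed. Origin: centre of its underside; x points along its channels to the contacts (away from the robot), z up. All tester figures below are in this frame. Side cheeks (y = +-116 to 124 mm) are 65 mm high; front housing, x = -150 to -104 mm, is 49 mm high.
- channel (a point): centre of the floor of the middle channel at the place of a home cell: x = 0, y = 0, z = 15 mm in the tester's frame, same axes. Three channels along x at y = -66, 0, +66 mm, from x = -104 to the contact wall at x = +40 mm (home cell: centre x = 0). Each is 41 mm wide (2.5 mm play beside a cell) between black guides only 5 mm high above the floor.
- shelf (a point): middle of the front lower edge of the fixed black shelf that overhangs all channels from x = +12 mm back past the contact wall; underside 56, top 64 mm above the bench, same axes. A cell under it cannot be lifted out or lowered in, only slid: its centre must be at x = -30 mm or less to be clear (lower it in at about x = -45 mm).
- cover (a joint): travel in m of the front rail of the tester's bifold cover along the tester's +x. 0 = closed: two clear panels (110 mm long, 234 mm wide) lie over the tester as a low roof. 0.217 = rail fully back: panels upright at the rear, flat against each other, tops 180 mm above the bench. The rail runs straight and level, needs 7 to 8 N to start and stays where left.
- knob (a point): the cover's knob, a black upright cylinder 24 mm in diameter, standing on the flat front rail: from 82 to 108 mm above the bench (rail top at 74 mm, 64 mm deep). This point is on its axis 95 mm above the bench; x is along the tester's x. It moves with the rail; with the cover folded the upright panels stand 52 mm behind it (+x).
- tray: open grey plastic tray for finished cells, 190 mm (x) by 250 mm (y) outside, walls 4 mm thick and 28 mm high, floor about 4 mm thick, fixed. Origin: centre of its underside, z up. It stands to one side of the tester, the mat to the other, changing sides.
- mat: thin black rubber mat, 260 (x) by 240 (y) by 3 mm, fixed, on which the fresh cells lie. Origin: centre of its underside.
- fresh1_mid (a point): fresh cell, lying on the mat (two or three of them present): a box-shaped lithium cell 80 mm long, 36 mm wide, 30 mm tall, 0.17 kg, bare aluminium with a 9 mm teal plastic cap at its terminal end; Point at the centre of the cell; x runs along its length towards the terminal end, y across its width, z up. None if this cell is absent.
- fresh1_end (a point): the middle of the terminal end face of that fresh cell (fresh1), 40 mm from its centre along its x. None if absent.
- fresh2_mid (a point): fresh cell, lying on the mat (two or three of them present): a box-shaped lithium cell 80 mm long, 36 mm wide, 30 mm tall, 0.17 kg, bare aluminium with a 9 mm teal plastic cap at its terminal end; Point at the centre of the cell; x runs along its length towards the terminal end, y across its width, z up. None if this cell is absent.
- fresh2_end (a point): the middle of the terminal end face of that fresh cell (fresh2), 40 mm from its centre along its x. None if absent.
- fresh3_mid (a point): fresh cell, lying on the mat (two or three of them present): a box-shaped lithium cell 80 mm long, 36 mm wide, 30 mm tall, 0.17 kg, bare aluminium with a 9 mm teal plastic cap at its terminal end; Point at the centre of the cell; x runs along its length towards the terminal end, y across its width, z up. None if this cell is absent.
- fresh3_end (a point): the middle of the terminal end face of that fresh cell (fresh3), 40 mm from its centre along its x. None if absent.
- done1_mid (a point): finished cell, at the start home in one of the tester's channels (two or three of them present): a box-shaped lithium cell 80 mm long, 36 mm wide, 30 mm tall, 0.17 kg, bare aluminium with a 9 mm teal plastic cap at its terminal end; Point at the centre of the cell; x runs along its length towards the terminal end, y across its width, z up. None if this cell is absent.
- done2_mid (a point): finished cell, at the start home in one of the tester's channels (two or three of them present): a box-shaped lithium cell 80 mm long, 36 mm wide, 30 mm tall, 0.17 kg, bare aluminium with a 9 mm teal plastic cap at its terminal end; Point at the centre of the cell; x runs along its length towards the terminal end, y across its width, z up. None if this cell is absent.
- done3_mid (a point): finished cell, at the start home in one of the tester's channels (two or three of them present): a box-shaped lithium cell 80 mm long, 36 mm wide, 30 mm tall, 0.17 kg, bare aluminium with a 9 mm teal plastic cap at its terminal end; Point at the centre of the cell; x runs along its length towards the terminal end, y across its width, z up. None if this cell is absent.
- meter: bystander: multimeter with a yellow holster lying on the bench, 185 x 88 x 35 mm. Origin: centre of its underside.
- case_lid: bystander: stamped steel battery case lid, 76 x 180 x 22 mm. Origin: centre of its underside.
- driver: bystander: screwdriver lying on the bench between robot and tray or mat. Origin: underside.
Not all that is in view belongs to the job. Leave any green, red or yellow look-alike of the part that bears fresh3_mid alone.

How it is judged:
On the way, in this order (a step that is already met when the one before it is completed fails the run):
1. the cover is folded right back, its panels flat against each other (rail within 10 mm of its rear end) (value of joint cover above 0.2067 m), for 0.2 s.
2. with the cover still folded back, every finished cell lies flat in the tray and every fresh cell is home in a channel, terminal end against the contacts (value of joint cover above 0.19 m and x of fresh1_end in the frame of tester between 0.036 and 0.045 m and y of fresh1_mid in the frame of tester between -0.075 and 0.075 m and z of fresh1_mid in the frame of tester between 0.026 and 0.033 m and x of fresh2_end in the frame of tester between 0.036 and 0.045 m and y of fresh2_mid in the frame of tester between -0.075 and 0.075 m and z of fresh2_mid in the frame of tester between 0.026 and 0.033 m and x of fresh3_end in the frame of tester between 0.036 and 0.045 m and y of fresh3_mid in the frame of tester between -0.075 and 0.075 m and z of fresh3_mid in the frame of tester between 0.026 and 0.033 m and x of done1_mid in the frame of tray between -0.091 and 0.091 m and y of done1_mid in the frame of tray between -0.121 and 0.121 m and z of each of done1_mid, done2_mid, done3_mid in the frame of tray below 0.024 m and angle between each of done1_mid, done2_mid, done3_mid's own z axis and vertical below 0.15 rad and x of done2_mid in the frame of tray between -0.091 and 0.091 m and y of done2_mid in the frame of tray between -0.121 and 0.121 m and x of done3_mid in the frame of tray between -0.091 and 0.091 m and y of done3_mid in the frame of tray between -0.121 and 0.121 m), for 0.2 s.
At the end, for the whole second after the job is handed in: The cover is closed (rail within 10 mm of its front end), every fresh cell lies down in a channel with its terminal end within 4 mm of the contact wall, every finished cell lies flat in the tray (value of joint cover below 0.01 m and x of fresh1_end in the frame of tester between 0.036 and 0.045 m and y of fresh1_mid in the frame of tester between -0.075 and 0.075 m and z of fresh1_mid in the frame of tester between 0.026 and 0.033 m and x of fresh2_end in the frame of tester between 0.036 and 0.045 m and y of fresh2_mid in the frame of tester between -0.075 and 0.075 m and z of fresh2_mid in the frame of tester between 0.026 and 0.033 m and x of fresh3_end in the frame of tester between 0.036 and 0.045 m and y of fresh3_mid in the frame of tester between -0.075 and 0.075 m and z of fresh3_mid in the frame of tester between 0.026 and 0.033 m and x of done1_mid in the frame of tray between -0.091 and 0.091 m and y of done1_mid in the frame of tray between -0.121 and 0.121 m and z of each of done1_mid, done2_mid, done3_mid in the frame of tray below 0.024 m and angle between each of done1_mid, done2_mid, done3_mid's own z axis and vertical below 0.15 rad and x of done2_mid in the frame of tray between -0.091 and 0.091 m and y of done2_mid in the frame of tray between -0.121 and 0.121 m and x of done3_mid in the frame of tray between -0.091 and 0.091 m and y of done3_mid in the frame of tray between -0.121 and 0.121 m); the robot touches nothing.
It fails at once if the multimeter, the case lid or the screwdriver is moved by more than 30 mm (distance of any of meter, case_lid, driver from where it was at the start of the episode above 0.03 m).
Of fresh1, fresh2, fresh3 only 2 to 3 are there at a start; the rules pass over those that are not, and their reading is None.
Of done1, done2, done3 only 2 to 3 are there at a start; the rules pass over those that are not, and their reading is None.
At some moment in a run one of fresh1, fresh2, fresh3 may be knocked a few centimetres aside while the robot is not near it.
It also fails if it takes over 210 s, if anything falls off the work surface, if the arm or the gripper's body presses on something with over 40 N, if the wrist force passes 120 N, or if a joint passes its speed limit or range.

## Working session

There is one attempt and no reset: what is moved stays moved. The work goes in short steps, Python scripts to look and compute and a tool call to move; the robot and the scene stay as the last step left them, time stands still between calls to the robot, and variables do not carry over. Pictures are saved under pics/ and viewed, at most 14 in all, crops included, and the job is handed in when it is done.

Besides the shell and the picture viewer there is one more tool, called after "Emit:" in YAML: its name, and indented under it one key for each argument. send_rows: Moves the arm, as the interface text tells. Its arguments: {"type":"object","properties":{"moves":{"type":"array"},"claw":{"type":"number"},"grip_force":{"type":"number"}},"required":["moves"]}

```bash
mkdir -p pics; ls; cat > h.py <<'E'
from plant import *
import numpy as np, cv2
from scipy.spatial.transform import Rotation as R
def shot(n,fn=None):
    c=calibration(n); im,d=snapshot(n)
    if fn: cv2.imwrite('pics/'+fn,im)
    return c,im,d
def cloud(c,d):
    v,u=np.mgrid[0:d.shape[0],0:d.shape[1]].astype(float)
    p=np.stack([(u-c['cx'])/c['fx']*d,(v-c['cy'])/c['fy']*d,d],-1)
    Rm=cv2.Rodrigues(np.array(c['rvec'],float))[0]
    return (p-np.array(c['tvec']).reshape(3))@Rm
E
python3 - <<'E'
from h import *
for n in ('top','scene'):
    c,im,d=shot(n,n+'0.png'); np.savez(n+'0.npz',im=im,d=d,P=cloud(c,d)); print(n,c)
s=state();print(s['clock'],s['eef_pos'],s['eef_rot'],s['qpos'])
E
```

```text
pics
top {'fx': 495.65093861356775, 'fy': 495.65093861356775, 'cx': 316.6492589406305, 'cy': 240.6326642610634, 'rvec': array([ 2.17709782, -2.21964126,  0.07271058]), 'tvec': array([0.10035902, 0.50627708, 1.27535787])}
scene {'fx': 593.3381469599797, 'fy': 593.3381469599797, 'cx': 319.1683693777193, 'cy': 241.0759183887301, 'rvec': array([ 0.8002911 ,  2.44433603, -1.26201734]), 'tvec': array([ 0.34102064, -0.1646666 ,  2.00494733])}
0.1 [0.24290768 0.49313991 0.23081297] [-1.62131061e-04  2.26902297e-01  9.73917396e-01 -4.77087161e-04] [ 1.02841079e+00  3.51192318e-01  1.65234383e+00  1.56458769e-05
  1.13906417e+00 -8.46003654e-02]
```

View pics/top0.png

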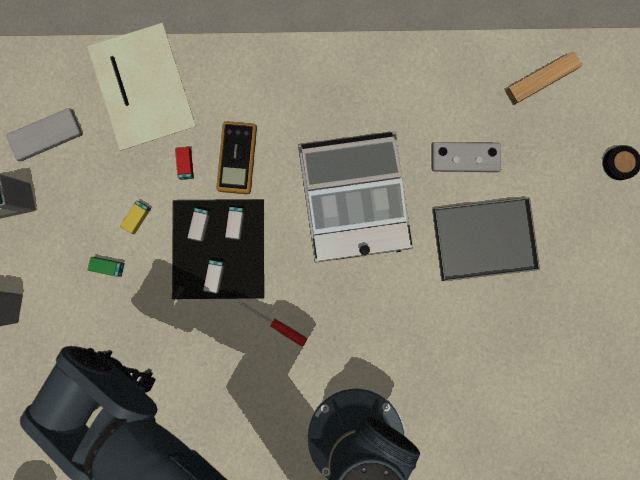

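View pics/scene0.png

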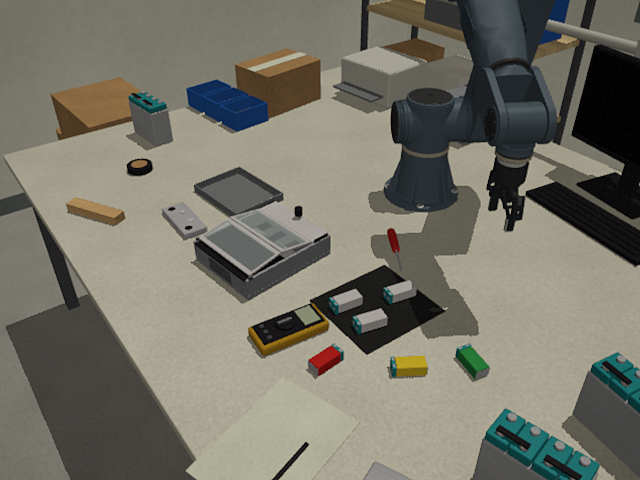

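The pictures show the mat on the left (+y) with 3 fresh cells near (198,223), (234,222) and (213,276) px. The tester is at (355,197), its knob at (364,249), and the tray at (486,239). The driver is at (285,330) and the meter at (237,157).

```bash
cat > meas.py <<'E'
from h import *
z=np.load('top0.npz'); P=z['P'];im=z['im'].astype(int);d=z['d']
def rect(m,name):
    q=P[m]; q=q[np.isfinite(q).all(1)]
    r=cv2.minAreaRect((q[:,:2]*1000).astype(np.float32)); print(name,np.round(r[0],1),np.round(r[1],1),round(r[2],2),'n',len(q),'z',np.round(np.percentile(q[:,2],[5,50,95])*1000,1))
v,u=np.mgrid[0:480,0:640]
def box(a,b,c,e): return (u>=a)&(u<c)&(v>=b)&(v<e)&(d>0)
Z=P[...,2]
print('bench z',np.median(Z[box(450,320,560,400)]))
rect(box(285,120,425,275)&(Z>.03),'tester')
rect(box(425,190,550,290)&(Z>.018),'tray')
rect(box(350,235,380,262)&(Z>.09),'knob')
for n,b in dict(A=(185,203,212,244),B=(222,203,247,244),C=(200,256,226,297)).items():
    rect(box(*b)&(Z>.024),n)
    B,G,Rr=im[...,0],im[...,1],im[...,2]
    t=box(*b)&(Z>.02)&(G-Rr>40); rect(t,n+'teal')
rect(box(165,190,275,305)&(im.sum(-1)<120),'mat')
rect(box(210,115,262,197)&(Z>.015),'meter')
rect(box(240,295,312,350)&(Z>.012),'driver')
E
python3 meas.py
python3 - <<'E'
import cv2
im=cv2.imread('pics/top0.png')[120:300,160:430]
cv2.imwrite('pics/c1.png',cv2.resize(im,None,fx=2.9,fy=2.9,interpolation=cv2.INTER_CUBIC))
E
```

```text
bench z -0.0021848831174623917
tester [616.3  -7.4] [302.8 248.8] 6.98 n 11554 z [63.6 78.2 91.5]
tray [ 504.8 -349.3] [190.  252.8] 5.64 n 679 z [19.2 25.  29.3]
knob [479.4 -23.5] [22.3 21.7] 88.78 n 80 z [ 99.4 106.  110.5]
A [556.1 396.2] [37.  79.9] 76.63 n 445 z [27.1 31.1 35.8]
Ateal [590.2 387.6] [34.4  7.8] 77.54 n 25 z [27.5 30.8 34.3]
B [558.6 303.2] [36.9 80.3] 81.44 n 443 z [26.5 31.3 35.3]
Bteal [593.4 297.8] [34.   8.8] 77.92 n 27 z [27.2 31.6 34.2]
C [421.8 358. ] [36.6 79.8] 78.75 n 448 z [26.6 30.9 35.4]
Cteal [456.4 351.6] [32.7  8. ] 79.2 n 26 z [28.7 31.  34.8]
mat [492.8 350.2] [239.4 258. ] 89.1 n 7444 z [-3.2  1.4  5.7]
meter [730.  296.6] [ 89.  185.6] 83.93 n 2374 z [23.2 32.9 43.3]
driver [300.1 209.7] [197.1  25.4] 58.05 n 435 z [13.2 20.5 27. ]
```

View pics/c1.png

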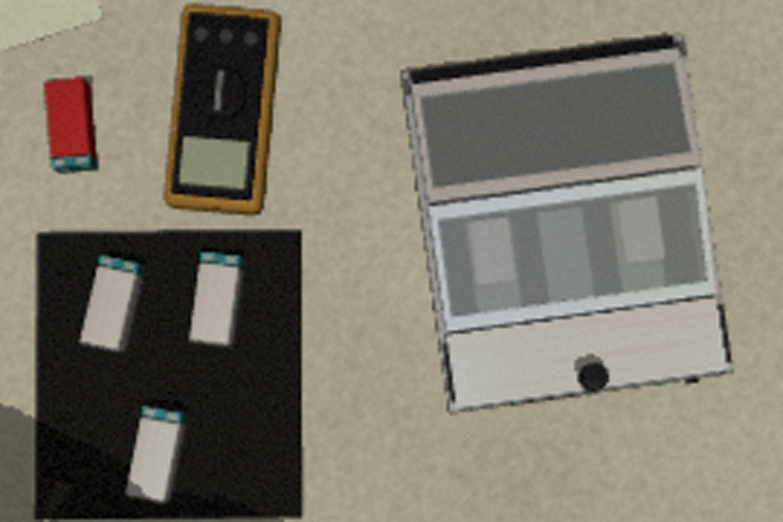

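Two finished cells sit in the outer channels and the middle one is free. The tester's yaw is about +7°. All three fresh cells point their terminals towards +x. I'll write a planner that gives the shift in tool axes.

```bash
cat >> h.py <<'E'
TC=np.array([.6163,-.0074]); TY=np.deg2rad(6.9)
def tw(x,y):  # tester -> world
    c,s=np.cos(TY),np.sin(TY); return TC+[c*x-s*y, s*x+c*y]
def wt(p):
    c,s=np.cos(TY),np.sin(TY); q=np.array(p[:2])-TC; return np.array([c*q[0]+s*q[1],-s*q[0]+c*q[1]])
def yaw(s=None):
    s=s or state(); w,x,y,z=s['eef_rot']; v=R.from_quat([x,y,z,w]).apply([0,1,0]); return np.arctan2(v[1],v[0])
def chain(*wps):
    """wps: (xy,z,yawdeg of tool y). prints twist then tool-axes shifts, each leg from the last"""
    s=state(); p=np.array(s['eef_pos']); a=yaw(s)
    print('now',round(s['clock'],2),p.round(4),'yaw',round(np.degrees(a),1),'tester',wt(p).round(4),'F',np.round(s['wrist_force'],1),'w',round(s['gripper_width'],4),'q6',round(s['qpos'][5],2))
    for xy,z,yd in wps:
        b=np.deg2rad(yd); d=np.array([*xy,z])-p
        ty=np.array([np.cos(b),np.sin(b)]); tx=np.array([-ty[1],ty[0]])*-1
        tx=np.array([-np.sin(b),np.cos(b)]) # y x z(down): (ty,0)x(0,0,-1)=(-ty1, ty0)
        print('twist',round(a-b,3),'x',round(d[:2]@tx,4),'y',round(d[:2]@ty,4),'z',round(-d[2],4))
        p=np.array([*xy,z]); a=b
E
python3 -c "
from h import *
k=np.array([.4794,-.0235]); print(wt(k)); o=k-0.004*np.array([np.cos(TY),np.sin(TY)])
chain((o,.16,96.9),(o,.08,96.9))"
```

```text
[-0.13784268  0.00046334]
now 0.1 [0.2429 0.4931 0.2308] yaw 63.8 tester [-0.3106  0.5418] F [-0.1  0.5 -0. ] w 0.0853 q6 -0.08
twist -0.578 x -0.1687 y -0.5413 z 0.0708
twist 0.0 x 0.0 y 0.0 z 0.08
```

Emit:
send_rows:
  moves:
    - {"twist":-0.1156}
    - {"twist":-0.1156}
    - {"twist":-0.1156}
    - {"twist":-0.1156}
    - {"twist":-0.1156}
  claw: 0.75
  grip_force: 60

```text
schema error: expected keys x, y, z, twist
```

Emit:
send_rows:
  moves:
    - {"x":-0.0112,"y":-0.036}
    - {"x":-0.0112,"y":-0.036}
    - {"x":-0.0112,"y":-0.036}
    - {"x":-0.0112,"y":-0.036}
    - {"x":-0.0112,"y":-0.036}

```text
schema error: expected keys x, y, z, twist
```

Emit:
send_rows:
  moves:
    - {"x":-0.0112,"y":-0.036}
    - {"x":-0.0112,"y":-0.036}
    - {"x":-0.0112,"y":-0.036}
    - {"x":-0.0112,"y":-0.036}
    - {"x":-0.0112,"y":-0.036}

```text
schema error: expected keys x, y, z, twist
```

Emit:
send_rows:
  moves:
    - {"x":-0.0112,"y":-0.036}
    - {"x":-0.0112,"y":-0.036}
    - {"x":-0.0112,"y":-0.036}
    - {"x":-0.0112,"y":-0.036}
    - {"x":-0.0112,"y":-0.036,"z":0.03}

```text
schema error: expected keys x, y, z, twist
```

```bash
python3 -c "
from h import *
k=np.array([.4794,-.0235]); o=k-0.004*np.array([np.cos(TY),np.sin(TY)])
chain((o,.08,96.9))
c,im,d=shot('wrist','w1.png')"
```

```text
now 0.1 [0.2429 0.4931 0.2308] yaw 63.8 tester [-0.3106  0.5418] F [-0.1  0.5 -0. ] w 0.0853 q6 -0.08
twist -0.578 x -0.1687 y -0.5413 z 0.1508
```

View pics/w1.png

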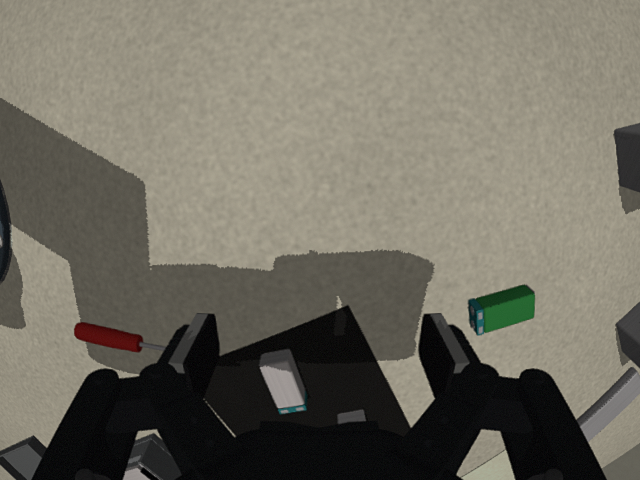

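The arm has not moved: each row needs all four keys. The wrist view shows the fingers at (190,350) and (440,350), with the mat below.

Emit:
send_rows:
  moves:
    - {"x":0,"y":0,"z":0,"twist":-0.1156}
    - {"x":0,"y":0,"z":0,"twist":-0.1156}
    - {"x":0,"y":0,"z":0,"twist":-0.1156}
    - {"x":0,"y":0,"z":0,"twist":-0.1156}
    - {"x":0,"y":0,"z":0,"twist":-0.1156}
  claw: 0.75
  grip_force: 60

```text
clock: 0.57
eef_pos: [0.243, 0.4933, 0.2311]
eef_rot: [-0.0, -0.063, 0.998, -0.0]
wrist_force: [-0.7, -0.0, -0.2]
gripper_width: 0.0642
grip_force: 0.0
```

Emit:
send_rows:
  moves:
    - {"x":-0.0112,"y":-0.036,"z":0,"twist":0}
    - {"x":-0.0112,"y":-0.036,"z":0,"twist":0}
    - {"x":-0.0112,"y":-0.036,"z":0,"twist":0}
    - {"x":-0.0112,"y":-0.036,"z":0,"twist":0}
    - {"x":-0.0112,"y":-0.036,"z":0,"twist":0}

```text
clock: 0.98
eef_pos: [0.3204, 0.3197, 0.2312]
eef_rot: [-0.0, -0.06, 0.998, -0.0]
wrist_force: [0.7, 0.1, -0.7]
gripper_width: 0.0644
grip_force: 0.0
```

Emit:
send_rows:
  moves:
    - {"x":-0.0112,"y":-0.036,"z":0,"twist":0}
    - {"x":-0.0112,"y":-0.036,"z":0,"twist":0}
    - {"x":-0.0112,"y":-0.036,"z":0,"twist":0}
    - {"x":-0.0112,"y":-0.036,"z":0,"twist":0}
    - {"x":-0.0112,"y":-0.036,"z":0,"twist":0}

```text
clock: 1.4
eef_pos: [0.3977, 0.1476, 0.2313]
eef_rot: [0.0, -0.06, 0.998, 0.0]
wrist_force: [1.1, 0.5, 0.3]
gripper_width: 0.0642
grip_force: 0.0
```

Emit:
send_rows:
  moves:
    - {"x":-0.0112,"y":-0.036,"z":0,"twist":0}
    - {"x":-0.0112,"y":-0.036,"z":0,"twist":0}
    - {"x":-0.0112,"y":-0.036,"z":0,"twist":0}
    - {"x":-0.0112,"y":-0.036,"z":0,"twist":0}
    - {"x":-0.0112,"y":-0.036,"z":0.03,"twist":0}

```text
clock: 1.82
eef_pos: [0.4753, -0.0205, 0.2086]
eef_rot: [0.004, -0.06, 0.998, -0.001]
wrist_force: [2.1, 0.5, -0.7]
gripper_width: 0.0644
grip_force: 0.0
```

```bash
python3 -c "
from h import *
k=np.array([.4794,-.0235]); o=k-0.004*np.array([np.cos(TY),np.sin(TY)])
chain((o,.08,96.9))
c,im,d=shot('wrist','w2.png')"
```

```text
now 1.82 [ 0.4753 -0.0205  0.2086] yaw 96.9 tester [-0.1416  0.0039] F [ 2.1  0.5 -0.7] w 0.0644 q6 -1.83
twist -0.001 x 0.0003 y -0.0034 z 0.1286
```

View pics/w2.png

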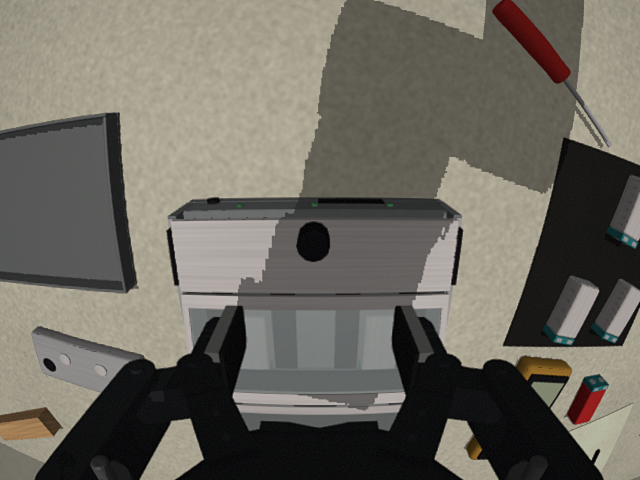

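The wrist view shows the knob at (313,241), between the fingers in y, over the front rail. Now I'll descend and grip it.

Emit:
send_rows:
  moves:
    - {"x":0,"y":-0.001,"z":0.03,"twist":0}
    - {"x":0,"y":0,"z":0.03,"twist":0}
    - {"x":0,"y":0,"z":0.03,"twist":0}
    - {"x":0,"y":0,"z":0.02,"twist":0}
    - {"x":0,"y":0,"z":0.01,"twist":0}

```text
clock: 2.28
eef_pos: [0.4712, -0.0187, 0.0828]
eef_rot: [-0.002, -0.06, 0.998, 0.0]
wrist_force: [-0.2, -0.0, -0.7]
gripper_width: 0.0639
grip_force: 0.0
```

Emit:
send_rows:
  moves:
    - {"x":0,"y":0,"z":0,"twist":0}
    - {"x":0,"y":0,"z":0,"twist":0}
    - {"x":0,"y":0,"z":0,"twist":0}
    - {"x":0,"y":0,"z":0,"twist":0}
    - {"x":0,"y":0,"z":0,"twist":0}
  claw: 0

```text
clock: 2.7
eef_pos: [0.4754, -0.0241, 0.0875]
eef_rot: [0.003, -0.061, 0.998, -0.004]
wrist_force: [3.2, -50.6, -4.1]
gripper_width: 0.0217
grip_force: 59.7
```

Emit:
send_rows:
  moves:
    - {"x":0,"y":0,"z":0,"twist":0}
    - {"x":0,"y":0,"z":0,"twist":0}
    - {"x":0,"y":0,"z":0,"twist":0}

```text
clock: 2.95
eef_pos: [0.4754, -0.0241, 0.0876]
eef_rot: [0.003, -0.061, 0.998, -0.004]
wrist_force: [3.6, -50.1, -4.3]
gripper_width: 0.022
grip_force: 59.7
```

Emit:
send_rows:
  moves:
    - {"x":0,"y":-0.0025,"z":0,"twist":0}
    - {"x":0,"y":-0.002,"z":0,"twist":0}
    - {"x":0,"y":0,"z":0,"twist":0}
    - {"x":0,"y":0,"z":0,"twist":0}

```text
clock: 3.28
eef_pos: [0.4751, -0.0247, 0.0874]
eef_rot: [0.002, -0.06, 0.998, -0.001]
wrist_force: [1.1, -12.9, 6.6]
gripper_width: 0.0219
grip_force: 60.8
```

Emit:
send_rows:
  moves:
    - {"x":-0.01,"y":-0.0015,"z":0,"twist":0}
    - {"x":-0.02,"y":0,"z":0,"twist":0}
    - {"x":-0.02,"y":0,"z":0,"twist":0}
    - {"x":-0.02,"y":0,"z":0,"twist":0}
    - {"x":-0.02,"y":0,"z":0,"twist":0}

```text
clock: 3.7
eef_pos: [0.5638, -0.0139, 0.0874]
eef_rot: [0.001, -0.06, 0.998, -0.0]
wrist_force: [-5.2, -4.0, 10.1]
gripper_width: 0.0219
grip_force: 61.3
```

```bash
python3 -c "
from h import *
chain((tw(-.138+.217-.004,0),.0875,96.9))"
```

```text
now 3.7 [ 0.5638 -0.0139  0.0874] yaw 96.9 tester [-0.0529 -0.0002] F [-5.2 -4.  10.1] w 0.0219 q6 -1.8
twist 0.0 x -0.1279 y 0.0002 z -0.0001
```

Emit:
send_rows:
  moves:
    - {"x":-0.022,"y":0,"z":0,"twist":0}
    - {"x":-0.022,"y":0,"z":0,"twist":0}
    - {"x":-0.022,"y":0,"z":0,"twist":0}
    - {"x":-0.022,"y":0,"z":0,"twist":0}
    - {"x":-0.018,"y":0,"z":0,"twist":0}

```text
clock: 4.12
eef_pos: [0.6693, -0.0009, 0.0875]
eef_rot: [0.0, -0.06, 0.998, -0.0]
wrist_force: [-5.0, -2.0, 8.1]
gripper_width: 0.0219
grip_force: 60.8
```

Emit:
send_rows:
  moves:
    - {"x":-0.01,"y":0,"z":0,"twist":0}
    - {"x":-0.006,"y":0,"z":0,"twist":0}
    - {"x":-0.003,"y":0,"z":0,"twist":0}
    - {"x":0,"y":0,"z":0,"twist":0}
    - {"x":0,"y":0,"z":0,"twist":0}

```text
clock: 4.53
eef_pos: [0.6881, 0.0013, 0.0875]
eef_rot: [0.002, -0.06, 0.998, -0.0]
wrist_force: [2.6, 1.2, 6.1]
gripper_width: 0.0219
grip_force: 60.7
```

```bash
python3 -c "
from h import *
chain((tw(-.138+.217-.004,0),.0875,96.9))"
```

```text
now 4.53 [0.6881 0.0013 0.0875] yaw 96.9 tester [0.0723 0.    ] F [2.6 1.2 6.1] w 0.0219 q6 -1.76
twist 0.0 x -0.0027 y -0.0 z 0.0
```

Emit:
send_rows:
  moves:
    - {"x":-0.003,"y":0,"z":0,"twist":0}
    - {"x":0,"y":0,"z":0,"twist":0}
    - {"x":0,"y":0,"z":0,"twist":0}

```text
clock: 4.78
eef_pos: [0.6889, 0.0014, 0.0875]
eef_rot: [-0.001, -0.06, 0.998, 0.0]
wrist_force: [-11.2, -0.2, 13.6]
gripper_width: 0.0218
grip_force: 61.8
```

Emit:
send_rows:
  moves:
    - {"x":0,"y":0,"z":0,"twist":0}
    - {"x":0,"y":0,"z":0,"twist":0}
    - {"x":0,"y":0,"z":0,"twist":0}
    - {"x":0,"y":0,"z":-0.01,"twist":0}
    - {"x":0,"y":0,"z":-0.02,"twist":0}
  claw: 0.62

```text
clock: 5.2
eef_pos: [0.6885, 0.0014, 0.1138]
eef_rot: [-0.002, -0.06, 0.998, 0.0]
wrist_force: [-0.0, -0.8, -0.4]
gripper_width: 0.0528
grip_force: 0.0
```

Emit:
send_rows:
  moves:
    - {"x":0,"y":0,"z":-0.02,"twist":0}
    - {"x":0.01,"y":0,"z":-0.02,"twist":0}
    - {"x":0.03,"y":0,"z":-0.02,"twist":0}
    - {"x":0.03,"y":0,"z":-0.02,"twist":0}
    - {"x":0.03,"y":0,"z":-0.02,"twist":0}

```text
clock: 5.62
eef_pos: [0.5892, -0.0108, 0.2166]
eef_rot: [0.0, -0.06, 0.998, -0.0]
wrist_force: [0.1, -0.0, 0.5]
gripper_width: 0.0527
grip_force: 0.0
```

Emit:
send_rows:
  moves:
    - {"x":0.03,"y":0,"z":0,"twist":0}
    - {"x":0.03,"y":0,"z":0,"twist":0}
    - {"x":0.02,"y":0,"z":0,"twist":0}
    - {"x":0,"y":0,"z":0,"twist":0}
    - {"x":0,"y":0,"z":0,"twist":0}

```text
clock: 6.03
eef_pos: [0.511, -0.0204, 0.2165]
eef_rot: [0.001, -0.06, 0.998, -0.0]
wrist_force: [-0.9, -0.0, -0.1]
gripper_width: 0.0527
grip_force: 0.0
```

```bash
python3 -c "
from h import *
chain((tw(-.02,-.066),.10,96.9),(tw(-.02,-.066),.022,96.9))
c,im,d=shot('wrist','w3.png')"
```

```text
now 6.03 [ 0.511  -0.0204  0.2165] yaw 96.9 tester [-0.1061 -0.0003] F [-0.9 -0.  -0.1] w 0.0527 q6 -1.82
twist -0.001 x -0.0861 y -0.0657 z 0.1165
twist 0.0 x 0.0 y 0.0 z 0.078
```

View pics/w3.png

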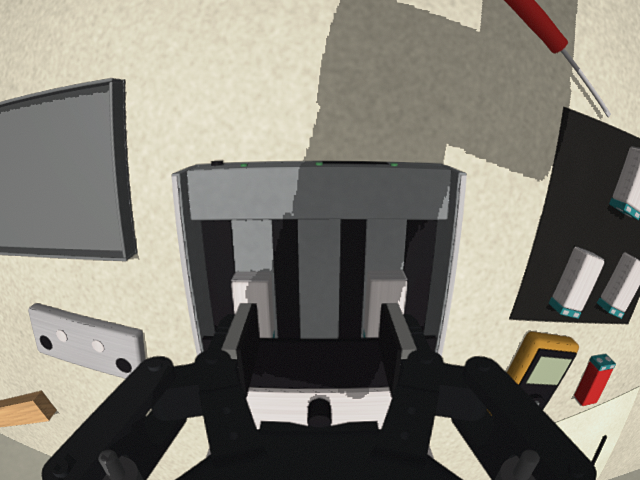

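The cover is folded back, with the upright panels clear behind the knob at (318,408). The finished cells are in the outer channels at (255,305) and (385,305), and the middle channel is free. Next is the cell at y=-66.

Emit:
send_rows:
  moves:
    - {"x":-0.021,"y":-0.0165,"z":0.01,"twist":0}
    - {"x":-0.022,"y":-0.0165,"z":0.02,"twist":0}
    - {"x":-0.022,"y":-0.0165,"z":0.02,"twist":0}
    - {"x":-0.021,"y":-0.0162,"z":0.02,"twist":0}
    - {"x":0,"y":0,"z":0.02,"twist":0}

```text
clock: 6.5
eef_pos: [0.6084, -0.0774, 0.1241]
eef_rot: [0.001, -0.06, 0.998, -0.001]
wrist_force: [1.2, 0.1, 0.1]
gripper_width: 0.0528
grip_force: 0.0
```

Emit:
send_rows:
  moves:
    - {"x":0,"y":0,"z":0.02,"twist":0}
    - {"x":0,"y":0,"z":0.02,"twist":0}
    - {"x":0,"y":0,"z":0.015,"twist":0}
    - {"x":0,"y":0,"z":0.005,"twist":0}
    - {"x":0,"y":0,"z":0,"twist":0}

```text
clock: 6.92
eef_pos: [0.6044, -0.0751, 0.064]
eef_rot: [-0.001, -0.06, 0.998, 0.0]
wrist_force: [-0.7, 0.2, -0.3]
gripper_width: 0.053
grip_force: 0.0
```

```bash
python3 -c "
from h import *
chain((tw(-.02,-.066),.022,96.9))
c,im,d=shot('top'); np.savez('top1.npz',im=im,d=d,P=cloud(c,d))
P=cloud(c,d); Z=P[...,2]
w=(P[...,:2]-TC)@np.array([[np.cos(TY),-np.sin(TY)],[np.sin(TY),np.cos(TY)]])
for y0 in (.066,-.066):
    m=(abs(w[...,1]-y0)<.026)&(w[...,0]>-.06)&(w[...,0]<.005)&(abs(Z-.045)<.006)&(d>0)
    print(y0,m.sum(),np.percentile(w[m],[2,50,98],axis=0).round(4).tolist() if m.any() else '')
m=(abs(w[...,1])<.05)&(w[...,0]>.02)&(w[...,0]<.13)&(Z>.09)&(Z<.125); print(np.median(w[m],0),m.sum())
"
```

```text
now 6.92 [ 0.6044 -0.0751  0.064 ] yaw 96.9 tester [-0.02   -0.0657] F [-0.7  0.2 -0.3] w 0.053 q6 -1.89
twist -0.0 x 0.0 y -0.0003 z 0.042
0.066 245 [[-0.0418, 0.0496], [-0.0191, 0.0667], [0.0038, 0.0838]]
-0.066 0 
[0.09030736 0.00083509] 168
```

Emit:
send_rows:
  moves:
    - {"x":0,"y":0,"z":0.015,"twist":0}
    - {"x":0,"y":0,"z":0.015,"twist":0}
    - {"x":0,"y":0,"z":0.008,"twist":0}
    - {"x":0,"y":0,"z":0.003,"twist":0}
    - {"x":0,"y":0,"z":0,"twist":0}

```text
clock: 7.38
eef_pos: [0.6046, -0.0752, 0.0245]
eef_rot: [0.0, -0.06, 0.998, 0.0]
wrist_force: [-0.9, -0.5, 0.4]
gripper_width: 0.0529
grip_force: 0.0
```

Emit:
send_rows:
  moves:
    - {"x":0,"y":0,"z":0,"twist":0}
    - {"x":0,"y":0,"z":0,"twist":0}
    - {"x":0,"y":0,"z":0,"twist":0}
    - {"x":0,"y":0,"z":0,"twist":0}
    - {"x":0,"y":0,"z":0,"twist":0}
  claw: 0

```text
clock: 7.8
eef_pos: [0.6051, -0.0754, 0.0256]
eef_rot: [0.001, -0.06, 0.998, -0.0]
wrist_force: [0.1, 0.3, 7.0]
gripper_width: 0.0348
grip_force: 61.4
```

```bash
python3 -c "
from h import *
chain((tw(-.075,-.066),.022,96.9))"
```

```text
now 7.8 [ 0.6051 -0.0754  0.0256] yaw 96.9 tester [-0.0193 -0.0662] F [0.1 0.3 7. ] w 0.0348 q6 -1.89
twist -0.0 x 0.0557 y 0.0002 z 0.0036
```

Emit:
send_rows:
  moves:
    - {"x":0.006,"y":0,"z":-0.001,"twist":0}
    - {"x":0.01,"y":0,"z":0,"twist":0}
    - {"x":0.012,"y":0,"z":0,"twist":0}
    - {"x":0.012,"y":0,"z":0,"twist":0}
    - {"x":0.008,"y":0,"z":0,"twist":0}

```text
clock: 8.22
eef_pos: [0.5557, -0.0811, 0.0256]
eef_rot: [0.0, -0.06, 0.998, -0.0]
wrist_force: [0.0, -0.2, -0.3]
gripper_width: 0.0344
grip_force: 60.6
```

Emit:
send_rows:
  moves:
    - {"x":0,"y":0,"z":0,"twist":0}
    - {"x":0,"y":0,"z":-0.02,"twist":0}
    - {"x":0,"y":0,"z":-0.03,"twist":0}
    - {"x":0,"y":0,"z":-0.03,"twist":0}
    - {"x":0,"y":0,"z":-0.01,"twist":0}

```text
clock: 8.63
eef_pos: [0.5584, -0.0813, 0.1191]
eef_rot: [0.002, -0.06, 0.998, -0.001]
wrist_force: [0.0, 0.5, -0.4]
gripper_width: 0.0345
grip_force: 60.6
```

```bash
cat >> h.py <<'E'
YC=np.array([.5048,-.3493]); YY=np.deg2rad(5.6)
def yw(x,y): c,s=np.cos(YY),np.sin(YY); return YC+[c*x-s*y,s*x+c*y]
E
python3 -c "
from h import *
chain((yw(-.018,-.05),.115,95.6),(yw(-.018,-.05),.016,95.6))
c,im,d=shot('wrist','w4.png')"
```

```text
now 8.63 [ 0.5584 -0.0813  0.1191] yaw 96.9 tester [-0.0664 -0.0664] F [ 0.   0.5 -0.4] w 0.0345 q6 -1.92
twist 0.023 x 0.0975 y -0.3115 z 0.0041
twist 0.0 x 0.0 y 0.0 z 0.099
```

View pics/w4.png

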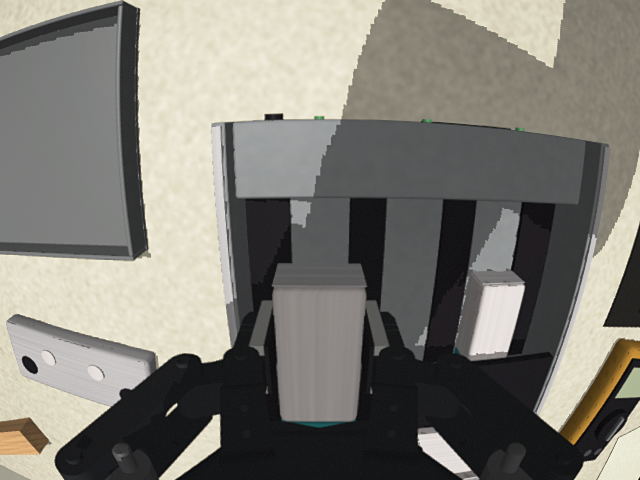

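The cell is held level (centre at about (318,350) px).

Emit:
send_rows:
  moves:
    - {"x":0,"y":0,"z":0,"twist":0.023}
    - {"x":0.0108,"y":-0.034,"z":0,"twist":0}
    - {"x":0.0108,"y":-0.035,"z":0,"twist":0}
    - {"x":0.0108,"y":-0.035,"z":0,"twist":0}
    - {"x":0.0108,"y":-0.035,"z":0,"twist":0}

```text
clock: 9.1
eef_pos: [0.5258, -0.2244, 0.1131]
eef_rot: [-0.001, -0.048, 0.999, 0.001]
wrist_force: [1.2, 0.1, -2.2]
gripper_width: 0.0346
grip_force: 60.6
```

Emit:
send_rows:
  moves:
    - {"x":0.0108,"y":-0.035,"z":0,"twist":0}
    - {"x":0.0108,"y":-0.035,"z":0,"twist":0}
    - {"x":0.0108,"y":-0.035,"z":0,"twist":0}
    - {"x":0.0108,"y":-0.035,"z":0,"twist":0}
    - {"x":0.0108,"y":-0.0325,"z":0.01,"twist":0}

```text
clock: 9.52
eef_pos: [0.4895, -0.4025, 0.1044]
eef_rot: [-0.0, -0.048, 0.999, 0.0]
wrist_force: [0.9, -0.2, -0.7]
gripper_width: 0.0349
grip_force: 60.6
```

Emit:
send_rows:
  moves:
    - {"x":0,"y":0,"z":0.02,"twist":0}
    - {"x":0,"y":0,"z":0.02,"twist":0}
    - {"x":0,"y":0,"z":0.02,"twist":0}
    - {"x":0,"y":0,"z":0.01,"twist":0}
    - {"x":0,"y":0,"z":0,"twist":0}

```text
clock: 9.93
eef_pos: [0.4885, -0.3988, 0.0313]
eef_rot: [-0.002, -0.048, 0.999, 0.002]
wrist_force: [0.5, -0.2, -1.8]
gripper_width: 0.035
grip_force: 60.6
```

```bash
python3 -c "
from h import *
chain((yw(-.018,-.05),.016,95.6))"
```

```text
now 9.93 [ 0.4885 -0.3988  0.0313] yaw 95.5 tester [-0.1739 -0.3733] F [ 0.5 -0.2 -1.8] w 0.035 q6 -2.43
twist -0.001 x -0.0031 y -0.0023 z 0.0153
```

Emit:
send_rows:
  moves:
    - {"x":0,"y":0,"z":0.008,"twist":0}
    - {"x":0,"y":0,"z":0.005,"twist":0}
    - {"x":0,"y":0,"z":0.001,"twist":0}
    - {"x":0,"y":0,"z":0,"twist":0}
    - {"x":0,"y":0,"z":0,"twist":0}

```text
clock: 10.35
eef_pos: [0.4904, -0.4006, 0.0219]
eef_rot: [0.0, -0.049, 0.999, -0.0]
wrist_force: [0.5, -0.3, -1.7]
gripper_width: 0.0344
grip_force: 60.7
```

Emit:
send_rows:
  moves:
    - {"x":0,"y":0,"z":0,"twist":0}
    - {"x":0,"y":0,"z":0,"twist":0}
    - {"x":0,"y":0,"z":0,"twist":0}
    - {"x":0,"y":0,"z":-0.01,"twist":0}
    - {"x":0,"y":0,"z":-0.02,"twist":0}
  claw: 0.62

```text
clock: 10.77
eef_pos: [0.4893, -0.3996, 0.0504]
eef_rot: [-0.001, -0.049, 0.999, 0.001]
wrist_force: [-0.2, 0.2, -0.3]
gripper_width: 0.0533
grip_force: 0.0
```

Emit:
send_rows:
  moves:
    - {"x":0,"y":0,"z":-0.025,"twist":0}
    - {"x":0,"y":0,"z":-0.025,"twist":0}
    - {"x":0,"y":0,"z":-0.02,"twist":-0.024}
    - {"x":0,"y":0,"z":0,"twist":0}
    - {"x":0,"y":0,"z":0,"twist":0}

```text
clock: 11.18
eef_pos: [0.4906, -0.4009, 0.1231]
eef_rot: [0.001, -0.061, 0.998, -0.001]
wrist_force: [-0.3, -0.3, -1.5]
gripper_width: 0.0527
grip_force: 0.0
```

```bash
python3 -c "
from h import *
chain((tw(-.02,.0665),.115,96.9),(tw(-.02,.0665),.026,96.9))"
```

```text
now 11.18 [ 0.4906 -0.4009  0.1231] yaw 96.9 tester [-0.172  -0.3755] F [-0.3 -0.3 -1.5] w 0.0527 q6 -2.45
twist 0.001 x -0.152 y 0.442 z 0.0081
twist 0.0 x 0.0 y 0.0 z 0.089
```

Emit:
send_rows:
  moves:
    - {"x":-0.0117,"y":0.034,"z":0,"twist":0}
    - {"x":-0.0117,"y":0.034,"z":0,"twist":0}
    - {"x":-0.0117,"y":0.034,"z":0,"twist":0}
    - {"x":-0.0117,"y":0.034,"z":0,"twist":0}
    - {"x":-0.0117,"y":0.034,"z":0,"twist":0}

```text
clock: 11.6
eef_pos: [0.5272, -0.2228, 0.1205]
eef_rot: [-0.001, -0.06, 0.998, 0.0]
wrist_force: [0.6, 0.3, 0.7]
gripper_width: 0.0529
grip_force: 0.0
```

Emit:
send_rows:
  moves:
    - {"x":-0.0117,"y":0.034,"z":0,"twist":0}
    - {"x":-0.0117,"y":0.034,"z":0,"twist":0}
    - {"x":-0.0117,"y":0.034,"z":0,"twist":0}
    - {"x":-0.0117,"y":0.034,"z":0,"twist":0}
    - {"x":-0.0117,"y":0.034,"z":0,"twist":0}

```text
clock: 12.02
eef_pos: [0.5647, -0.047, 0.1205]
eef_rot: [-0.001, -0.06, 0.998, 0.0]
wrist_force: [1.5, -0.4, -0.3]
gripper_width: 0.0527
grip_force: 0.0
```

Emit:
send_rows:
  moves:
    - {"x":-0.0117,"y":0.034,"z":0,"twist":0}
    - {"x":-0.0117,"y":0.034,"z":0,"twist":0}
    - {"x":-0.0117,"y":0.034,"z":0,"twist":0}
    - {"x":0,"y":0,"z":0.01,"twist":0}
    - {"x":0,"y":0,"z":0,"twist":0}

```text
clock: 12.43
eef_pos: [0.5865, 0.0582, 0.1091]
eef_rot: [-0.002, -0.062, 0.998, 0.0]
wrist_force: [-0.2, 0.2, -0.0]
gripper_width: 0.0528
grip_force: 0.0
```

```bash
python3 -c "
from h import *
chain((tw(-.02,.0665),.026,96.9))"
```

```text
now 12.43 [0.5865 0.0582 0.1091] yaw 97.1 tester [-0.0217  0.0687] F [-0.2  0.2 -0. ] w 0.0528 q6 -1.67
twist 0.003 x -0.0017 y -0.0022 z 0.0831
```

Emit:
send_rows:
  moves:
    - {"x":-0.001,"y":-0.0015,"z":0.02,"twist":0}
    - {"x":0,"y":0,"z":0.02,"twist":0}
    - {"x":0,"y":0,"z":0.02,"twist":0}
    - {"x":0,"y":0,"z":0.01,"twist":0}
    - {"x":0,"y":0,"z":0.005,"twist":0}

```text
clock: 12.85
eef_pos: [0.5877, 0.0543, 0.0346]
eef_rot: [-0.002, -0.06, 0.998, 0.0]
wrist_force: [-0.5, 0.2, -0.3]
gripper_width: 0.0528
grip_force: 0.0
```

Emit:
send_rows:
  moves:
    - {"x":0,"y":0,"z":0.004,"twist":0}
    - {"x":0,"y":0,"z":0.001,"twist":0}
    - {"x":0,"y":0,"z":0,"twist":0}
    - {"x":0,"y":0,"z":0,"twist":0}
    - {"x":0,"y":0,"z":0,"twist":0}

```text
clock: 13.27
eef_pos: [0.5893, 0.0553, 0.0321]
eef_rot: [0.001, -0.061, 0.998, -0.0]
wrist_force: [0.4, 0.3, 0.5]
gripper_width: 0.0529
grip_force: 0.0
```

```bash
python3 -c "
from h import *
chain((tw(-.02,.0665),.026,96.9))"
```

```text
now 13.27 [0.5893 0.0553 0.0321] yaw 96.9 tester [-0.0193  0.0655] F [0.4 0.3 0.5] w 0.0529 q6 -1.68
twist 0.001 x 0.0007 y 0.001 z 0.0061
```

Emit:
send_rows:
  moves:
    - {"x":0,"y":0.0005,"z":0.004,"twist":0}
    - {"x":0,"y":0,"z":0.002,"twist":0}
    - {"x":0,"y":0,"z":0,"twist":0}
    - {"x":0,"y":0,"z":0,"twist":0}

```text
clock: 13.6
eef_pos: [0.5887, 0.0558, 0.0252]
eef_rot: [-0.0, -0.061, 0.998, 0.0]
wrist_force: [0.8, -0.6, -0.0]
gripper_width: 0.0526
grip_force: 0.0
```

Emit:
send_rows:
  moves:
    - {"x":0,"y":0,"z":0,"twist":0}
    - {"x":0,"y":0,"z":0,"twist":0}
    - {"x":0,"y":0,"z":0,"twist":0}
    - {"x":0,"y":0,"z":0,"twist":0}
    - {"x":0,"y":0,"z":0,"twist":0}
  claw: 0

```text
clock: 14.02
eef_pos: [0.589, 0.0558, 0.0256]
eef_rot: [0.0, -0.061, 0.998, -0.0]
wrist_force: [-0.1, 1.0, 4.6]
gripper_width: 0.0346
grip_force: 61.3
```

Emit:
send_rows:
  moves:
    - {"x":0.006,"y":0,"z":-0.0005,"twist":0}
    - {"x":0.01,"y":0,"z":0,"twist":0}
    - {"x":0.012,"y":0,"z":0,"twist":0}
    - {"x":0.012,"y":0,"z":0,"twist":0}
    - {"x":0.008,"y":0,"z":0,"twist":0}

```text
clock: 14.43
eef_pos: [0.5399, 0.0499, 0.0257]
eef_rot: [-0.0, -0.061, 0.998, 0.0]
wrist_force: [0.8, -0.1, -1.4]
gripper_width: 0.0352
grip_force: 60.8
```

Emit:
send_rows:
  moves:
    - {"x":0,"y":0,"z":0,"twist":0}
    - {"x":0,"y":0,"z":-0.02,"twist":0}
    - {"x":0,"y":0,"z":-0.03,"twist":0}
    - {"x":0,"y":0,"z":-0.03,"twist":0.023}
    - {"x":0,"y":0,"z":-0.01,"twist":0}

```text
clock: 14.85
eef_pos: [0.5428, 0.05, 0.1193]
eef_rot: [0.002, -0.049, 0.999, -0.0]
wrist_force: [1.2, -0.2, -1.1]
gripper_width: 0.0348
grip_force: 60.7
```

```bash
python3 -c "
from h import *
chain((yw(-.018,.05),.115,95.6),(yw(-.018,.05),.016,95.6))"
```

```text
now 14.85 [0.5428 0.05   0.1193] yaw 95.6 tester [-0.066   0.0659] F [ 1.2 -0.2 -1.1] w 0.0348 q6 -1.66
twist -0.001 x 0.0948 y -0.3437 z 0.0043
twist 0.0 x 0.0 y 0.0 z 0.099
```

Emit:
send_rows:
  moves:
    - {"x":0.0095,"y":-0.034,"z":0,"twist":0}
    - {"x":0.0095,"y":-0.0345,"z":0,"twist":0}
    - {"x":0.0095,"y":-0.0345,"z":0,"twist":0}
    - {"x":0.0095,"y":-0.0345,"z":0,"twist":0}
    - {"x":0.0095,"y":-0.0345,"z":0,"twist":0}

```text
clock: 15.27
eef_pos: [0.51, -0.1273, 0.1152]
eef_rot: [-0.0, -0.049, 0.999, 0.0]
wrist_force: [-0.1, 0.0, -1.5]
gripper_width: 0.0346
grip_force: 60.6
```

Emit:
send_rows:
  moves:
    - {"x":0.0095,"y":-0.0345,"z":0,"twist":0}
    - {"x":0.0095,"y":-0.0345,"z":0,"twist":0}
    - {"x":0.0095,"y":-0.0345,"z":0,"twist":0}
    - {"x":0.0095,"y":-0.0345,"z":0,"twist":0}
    - {"x":0.0095,"y":-0.0345,"z":0.01,"twist":0}

```text
clock: 15.68
eef_pos: [0.4804, -0.3043, 0.1064]
eef_rot: [0.001, -0.049, 0.999, -0.001]
wrist_force: [0.8, 0.6, -1.9]
gripper_width: 0.0346
grip_force: 60.7
```

Emit:
send_rows:
  moves:
    - {"x":0,"y":0,"z":0.02,"twist":0}
    - {"x":0,"y":0,"z":0.02,"twist":0}
    - {"x":0,"y":0,"z":0.02,"twist":0}
    - {"x":0,"y":0,"z":0.01,"twist":0}
    - {"x":0,"y":0,"z":0,"twist":0}

```text
clock: 16.1
eef_pos: [0.4792, -0.3012, 0.0333]
eef_rot: [-0.002, -0.049, 0.999, 0.001]
wrist_force: [0.7, -0.2, -2.8]
gripper_width: 0.0348
grip_force: 60.7
```

Emit:
send_rows:
  moves:
    - {"x":0,"y":0,"z":0,"twist":0}
    - {"x":0,"y":0,"z":0.005,"twist":0}
    - {"x":0,"y":0,"z":0,"twist":0}
    - {"x":0,"y":0,"z":0,"twist":0}

```text
clock: 16.43
eef_pos: [0.4807, -0.3022, 0.0314]
eef_rot: [0.0, -0.049, 0.999, -0.0]
wrist_force: [-0.6, -0.7, -2.6]
gripper_width: 0.0348
grip_force: 60.7
```

```bash
python3 -c "
from h import *
chain((yw(-.018,.05),.016,95.6))"
```

```text
now 16.43 [ 0.4807 -0.3022  0.0314] yaw 95.6 tester [-0.17   -0.2764] F [-0.6 -0.7 -2.6] w 0.0348 q6 -2.31
twist 0.001 x -0.0014 y 0.0008 z 0.0154
```

Emit:
send_rows:
  moves:
    - {"x":0,"y":0,"z":0.008,"twist":0}
    - {"x":0,"y":0,"z":0.004,"twist":0}
    - {"x":0,"y":0,"z":0.002,"twist":0}
    - {"x":0,"y":0,"z":0,"twist":0}
    - {"x":0,"y":0,"z":0,"twist":0}

```text
clock: 16.85
eef_pos: [0.4803, -0.3021, 0.0167]
eef_rot: [-0.0, -0.049, 0.999, 0.0]
wrist_force: [0.8, -0.5, -1.2]
gripper_width: 0.0345
grip_force: 60.8
```

Emit:
send_rows:
  moves:
    - {"x":0,"y":0,"z":0,"twist":0}
    - {"x":0,"y":0,"z":0,"twist":0}

```text
clock: 17.02
eef_pos: [0.4805, -0.3022, 0.017]
eef_rot: [0.0, -0.049, 0.999, -0.0]
wrist_force: [-0.4, 0.1, -2.1]
gripper_width: 0.0351
grip_force: 60.8
```

Emit:
send_rows:
  moves:
    - {"x":0,"y":0,"z":0,"twist":0}
    - {"x":0,"y":0,"z":0,"twist":0}
    - {"x":0,"y":0,"z":0,"twist":0}
    - {"x":0,"y":0,"z":-0.01,"twist":0}
    - {"x":0,"y":0,"z":-0.02,"twist":0}
  claw: 0.62

```text
clock: 17.43
eef_pos: [0.4794, -0.3015, 0.046]
eef_rot: [-0.001, -0.049, 0.999, 0.001]
wrist_force: [0.2, 0.6, 0.8]
gripper_width: 0.0533
grip_force: 0.0
```

Emit:
send_rows:
  moves:
    - {"x":0,"y":0,"z":-0.025,"twist":0}
    - {"x":0,"y":0,"z":-0.025,"twist":0}
    - {"x":0,"y":0.01,"z":-0.025,"twist":0}
    - {"x":0,"y":0.03,"z":-0.01,"twist":0}
    - {"x":0,"y":0.035,"z":0,"twist":0}

```text
clock: 17.85
eef_pos: [0.4742, -0.2285, 0.1353]
eef_rot: [0.002, -0.048, 0.999, -0.002]
wrist_force: [1.4, -0.2, 0.2]
gripper_width: 0.0531
grip_force: 0.0
```

Emit:
send_rows:
  moves:
    - {"x":0,"y":0.035,"z":0,"twist":0}
    - {"x":0,"y":0.035,"z":0,"twist":0}
    - {"x":0,"y":0.035,"z":0,"twist":0}
    - {"x":0,"y":0.035,"z":0,"twist":0}
    - {"x":0,"y":0.03,"z":0,"twist":0}

```text
clock: 18.27
eef_pos: [0.4559, -0.0565, 0.1327]
eef_rot: [0.0, -0.049, 0.999, -0.0]
wrist_force: [-0.1, -0.1, 0.5]
gripper_width: 0.053
grip_force: 0.0
```

```bash
sed -i "s/np.load('top0.npz')/np.load('top1.npz')/" meas.py; python3 - <<'E'
from h import *
c,im,d=shot('top','top2.png'); np.savez('top1.npz',im=im,d=d,P=cloud(c,d)); print(state()['eef_pos'],state()['clock'])
P=cloud(c,d);m=np.zeros(d.shape,bool);m[212:268,445:527]=1
m&=(P[...,2]>.012)&(d>0);n,l=cv2.connectedComponents(m.astype(np.uint8))
for i in range(1,n):
    q=P[l==i]
    if len(q)>60: print(len(q),cv2.minAreaRect((q[:,:2]*1000).astype(np.float32)),np.median(q[:,2]))
cv2.imwrite('pics/top2c.png',cv2.resize(im[150:310,150:550],None,fx=2,fy=2))
E
python3 meas.py | grep -v -e tester -e tray
```

```text
[ 0.45503519 -0.05304846  0.13248851] 18.3167
506 ((508.0189514160156, -397.4862976074219), (79.90953063964844, 38.474796295166016), 4.88464879989624) 0.03133094316144644
493 ((497.4344177246094, -299.4404296875), (80.7317886352539, 38.10675811767578), 6.1944990158081055) 0.03154971447122237
bench z -0.002187796775447024
knob [470.1  -1. ] [21.7 49. ] 79.2 n 490 z [236.9 440.6 473.3]
A [556.3 396.6] [37.7 80. ] 76.47 n 443 z [26.9 31.3 35.5]
Ateal [590.4 387.7] [35.6  8. ] 73.88 n 30 z [26.6 30.4 34.7]
B [558.4 303.3] [36.2 80.1] 81.6 n 442 z [26.1 31.  34.8]
Bteal [593.5 297.7] [34.3  9.2] 82.78 n 32 z [25.9 31.2 35.2]
C [421.6 358.4] [36.6 80.2] 78.21 n 447 z [26.6 30.9 34.8]
Cteal [456.5 350.4] [33.9  8.3] 79.41 n 34 z [27.6 31.6 35.1]
mat [492.8 349.2] [237.1 257.1] 89.27 n 7296 z [-3.   1.3  5.7]
meter [730.1 296.8] [ 89.6 185.5] 83.82 n 2376 z [23.2 32.9 43.3]
driver [301.1 209.4] [196.7  25.2] 57.15 n 429 z [13.3 20.8 26.1]
```

View pics/top2c.png

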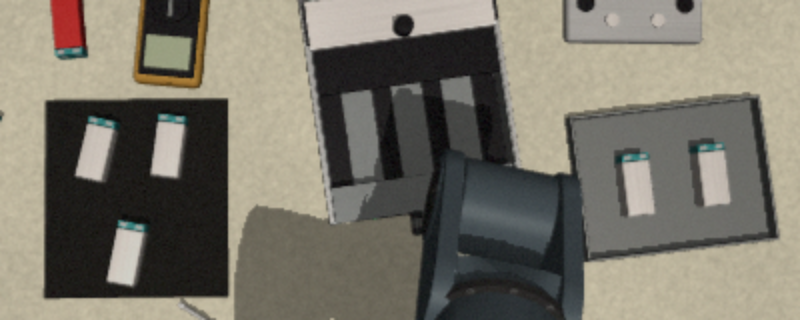

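The finished cells lie flat in the tray at (636,185) and (711,175) crop px, and all channels are empty. Fresh cells have not moved. Fetching B first.

```bash
cat >> h.py <<'E'
CELL=dict(A=(.5563,.3965,-13.3),B=(.5584,.3033,-8.5),C=(.4217,.3582,-11.5))
def grip(n,o=.02):
    x,y,a=CELL[n]; b=np.deg2rad(a); return np.array([x-o*np.cos(b),y-o*np.sin(b)]),90+a
E
python3 -c "
from h import *
g,a=grip('B'); chain((g,.12,a),(g,.0136,a))"
```

```text
now 18.32 [ 0.455  -0.053   0.1325] yaw 95.7 tester [-0.1656 -0.0259] F [0.  1.1 0.6] w 0.0535 q6 -1.89
twist 0.248 x -0.0296 y 0.3677 z 0.0125
twist 0.0 x 0.0 y 0.0 z 0.1064
```

Emit:
send_rows:
  moves:
    - {"x":0,"y":0,"z":0,"twist":0.124}
    - {"x":0,"y":0,"z":0,"twist":0.124}
    - {"x":-0.0027,"y":0.0334,"z":0,"twist":0}
    - {"x":-0.0027,"y":0.0334,"z":0,"twist":0}
    - {"x":-0.0027,"y":0.0334,"z":0,"twist":0}

```text
clock: 18.73
eef_pos: [0.4797, 0.0405, 0.1328]
eef_rot: [0.001, 0.076, 0.997, 0.0]
wrist_force: [0.8, -0.0, -0.4]
gripper_width: 0.0533
grip_force: 0.0
```

Emit:
send_rows:
  moves:
    - {"x":-0.0027,"y":0.0334,"z":0,"twist":0}
    - {"x":-0.0027,"y":0.0334,"z":0,"twist":0}
    - {"x":-0.0027,"y":0.0334,"z":0,"twist":0}
    - {"x":-0.0027,"y":0.0334,"z":0,"twist":0}
    - {"x":-0.0027,"y":0.0334,"z":0,"twist":0}

```text
clock: 19.15
eef_pos: [0.5178, 0.2044, 0.1328]
eef_rot: [0.0, 0.075, 0.997, 0.0]
wrist_force: [0.6, 0.3, 1.0]
gripper_width: 0.0529
grip_force: 0.0
```

Emit:
send_rows:
  moves:
    - {"x":-0.0027,"y":0.0334,"z":0,"twist":0}
    - {"x":-0.0027,"y":0.0334,"z":0,"twist":0}
    - {"x":-0.0027,"y":0.0334,"z":0,"twist":0}
    - {"x":0,"y":0,"z":0.02,"twist":0}
    - {"x":0,"y":0,"z":0.02,"twist":0}

```text
clock: 19.57
eef_pos: [0.5413, 0.3026, 0.0929]
eef_rot: [0.001, 0.074, 0.997, 0.001]
wrist_force: [-0.4, -0.9, -0.6]
gripper_width: 0.053
grip_force: 0.0
```

Emit:
send_rows:
  moves:
    - {"x":0,"y":0,"z":0.015,"twist":0}
    - {"x":0,"y":0,"z":0.005,"twist":0}
    - {"x":0,"y":0,"z":0,"twist":0}
    - {"x":0,"y":0,"z":0,"twist":0}
    - {"x":0,"y":0,"z":0,"twist":0}

```text
clock: 19.98
eef_pos: [0.5413, 0.3007, 0.0733]
eef_rot: [0.001, 0.075, 0.997, 0.0]
wrist_force: [-0.0, 0.0, 0.1]
gripper_width: 0.0527
grip_force: 0.0
```

```bash
python3 -c "
from h import *
g,a=grip('B'); chain((g,.0136,a))
c,im,d=shot('wrist','w5.png')"
```

```text
now 19.98 [0.5413 0.3007 0.0733] yaw 81.4 tester [-0.0375  0.3149] F [-0.   0.   0.1] w 0.0527 q6 -0.99
twist -0.002 x 0.0035 y 0.0051 z 0.0597
```

View pics/w5.png

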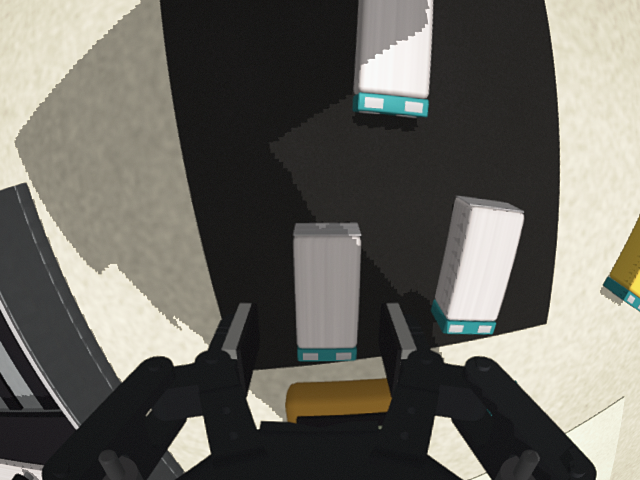

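The wrist view shows cell B at (327,295), aligned between the fingers and slightly off in y. I'll correct that and grip.

Emit:
send_rows:
  moves:
    - {"x":0.0035,"y":0.005,"z":0.01,"twist":0}
    - {"x":0,"y":0,"z":0.02,"twist":0}
    - {"x":0,"y":0,"z":0.018,"twist":0}
    - {"x":0,"y":0,"z":0.008,"twist":0}
    - {"x":0,"y":0,"z":0.003,"twist":0}

```text
clock: 20.45
eef_pos: [0.537, 0.3059, 0.0113]
eef_rot: [-0.001, 0.075, 0.997, -0.001]
wrist_force: [0.1, 1.1, -0.3]
gripper_width: 0.0529
grip_force: 0.0
```

Emit:
send_rows:
  moves:
    - {"x":0,"y":0,"z":0,"twist":0}
    - {"x":0,"y":0,"z":0,"twist":0}
    - {"x":0,"y":0,"z":0,"twist":0}

```text
clock: 20.7
eef_pos: [0.5384, 0.3063, 0.0138]
eef_rot: [0.001, 0.075, 0.997, 0.0]
wrist_force: [0.2, -0.4, 0.8]
gripper_width: 0.0529
grip_force: 0.0
```

Emit:
send_rows:
  moves:
    - {"x":0,"y":0,"z":0,"twist":0}
    - {"x":0,"y":0,"z":0,"twist":0}
    - {"x":0,"y":0,"z":0,"twist":0}
    - {"x":0,"y":0,"z":0,"twist":0}
    - {"x":0,"y":0,"z":0,"twist":0}
  claw: 0

```text
clock: 21.12
eef_pos: [0.5384, 0.3063, 0.0139]
eef_rot: [0.001, 0.075, 0.997, 0.0]
wrist_force: [-0.7, -0.3, 6.2]
gripper_width: 0.0346
grip_force: 61.4
```

```bash
python3 -c "
from h import *
chain((tw(-.068,-.066),.115,96.9),(tw(-.068,-.066),.027,96.9))"
```

```text
now 21.12 [0.5384 0.3063 0.0139] yaw 81.4 tester [-0.0396  0.3208] F [-0.7 -0.3  6.2] w 0.0346 q6 -0.98
twist -0.27 x 0.0284 y -0.3868 z -0.1011
twist 0.0 x 0.0 y 0.0 z 0.088
```

Emit:
send_rows:
  moves:
    - {"x":0,"y":0,"z":-0.015,"twist":0}
    - {"x":0,"y":0,"z":-0.025,"twist":0}
    - {"x":0,"y":0,"z":-0.025,"twist":-0.09}
    - {"x":0,"y":0,"z":-0.025,"twist":-0.09}
    - {"x":0,"y":0,"z":-0.015,"twist":-0.09}

```text
clock: 21.53
eef_pos: [0.5384, 0.3063, 0.1205]
eef_rot: [0.001, -0.062, 0.998, 0.0]
wrist_force: [0.0, -0.1, -1.7]
gripper_width: 0.0346
grip_force: 60.5
```

Emit:
send_rows:
  moves:
    - {"x":0.0026,"y":-0.0352,"z":0,"twist":0}
    - {"x":0.0026,"y":-0.0352,"z":0,"twist":0}
    - {"x":0.0026,"y":-0.0352,"z":0,"twist":0}
    - {"x":0.0026,"y":-0.0352,"z":0,"twist":0}
    - {"x":0.0026,"y":-0.0352,"z":0,"twist":0}

```text
clock: 21.95
eef_pos: [0.5457, 0.1281, 0.118]
eef_rot: [0.0, -0.06, 0.998, 0.0]
wrist_force: [1.0, 0.5, -1.2]
gripper_width: 0.0345
grip_force: 60.5
```

Emit:
send_rows:
  moves:
    - {"x":0.0026,"y":-0.0352,"z":0,"twist":0}
    - {"x":0.0026,"y":-0.0352,"z":0,"twist":0}
    - {"x":0.0026,"y":-0.0352,"z":0,"twist":0}
    - {"x":0.0026,"y":-0.0352,"z":0,"twist":0}
    - {"x":0.0026,"y":-0.0352,"z":0,"twist":0}

```text
clock: 22.37
eef_pos: [0.5539, -0.0483, 0.118]
eef_rot: [-0.0, -0.06, 0.998, -0.0]
wrist_force: [0.9, -0.9, -2.2]
gripper_width: 0.0348
grip_force: 60.5
```

Emit:
send_rows:
  moves:
    - {"x":0.0024,"y":-0.0348,"z":0,"twist":0}
    - {"x":0,"y":0,"z":0.02,"twist":0}
    - {"x":0,"y":0,"z":0.01,"twist":0}
    - {"x":0,"y":0,"z":0,"twist":0}
    - {"x":0,"y":0,"z":0,"twist":0}

```text
clock: 22.78
eef_pos: [0.5556, -0.0805, 0.0874]
eef_rot: [-0.001, -0.06, 0.998, 0.0]
wrist_force: [0.7, 0.6, -2.0]
gripper_width: 0.035
grip_force: 60.5
```

```bash
python3 -c "
from h import *
chain((tw(-.068,-.066),.027,96.9))
c,im,d=shot('wrist','w6.png')"
```

```text
now 22.78 [ 0.5556 -0.0805  0.0874] yaw 96.9 tester [-0.0691 -0.0653] F [ 0.7  0.6 -2. ] w 0.035 q6 -1.92
twist 0.001 x -0.0011 y -0.0007 z 0.0604
```

View pics/w6.png

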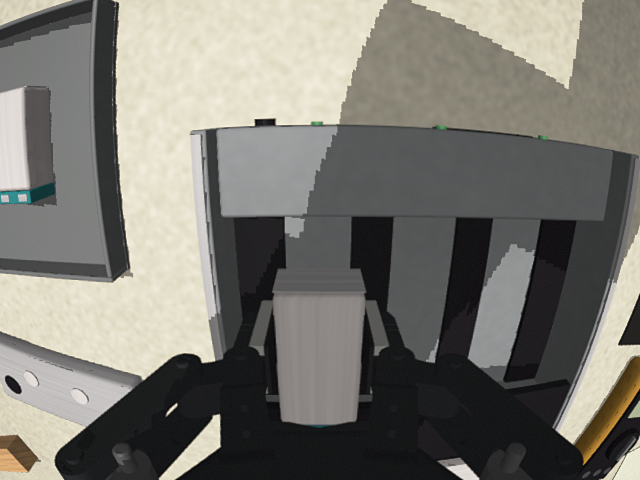

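The cell is aligned over its channel. Lowering in.

Emit:
send_rows:
  moves:
    - {"x":0,"y":-0.0007,"z":0.02,"twist":0}
    - {"x":0,"y":0,"z":0.015,"twist":0}
    - {"x":0,"y":0,"z":0.01,"twist":0}
    - {"x":0,"y":0,"z":0,"twist":0}
    - {"x":0,"y":0,"z":0,"twist":0}

```text
clock: 23.25
eef_pos: [0.5563, -0.0817, 0.0432]
eef_rot: [-0.0, -0.06, 0.998, 0.0]
wrist_force: [0.1, 0.7, -2.1]
gripper_width: 0.0349
grip_force: 60.6
```

Emit:
send_rows:
  moves:
    - {"x":0,"y":0,"z":0.008,"twist":0}
    - {"x":0,"y":0,"z":0.006,"twist":0}
    - {"x":0,"y":0,"z":0,"twist":0}
    - {"x":0,"y":0,"z":0,"twist":0}

```text
clock: 23.58
eef_pos: [0.556, -0.0821, 0.0287]
eef_rot: [-0.0, -0.06, 0.998, 0.0]
wrist_force: [-0.1, 0.0, -2.0]
gripper_width: 0.0347
grip_force: 60.6
```

```bash
python3 -c "
from h import *
chain((tw(-.0185,-.066),.0265,96.9))"
```

```text
now 23.58 [ 0.556  -0.0821  0.0287] yaw 96.9 tester [-0.0688 -0.0669] F [-0.1  0.  -2. ] w 0.0347 q6 -1.92
twist -0.0 x -0.0503 y 0.0009 z 0.0022
```

Emit:
send_rows:
  moves:
    - {"x":0,"y":0.0005,"z":0.002,"twist":0}
    - {"x":-0.006,"y":0,"z":0,"twist":0}
    - {"x":-0.01,"y":0,"z":0,"twist":0}
    - {"x":-0.01,"y":0,"z":0,"twist":0}
    - {"x":-0.01,"y":0,"z":0,"twist":0}

```text
clock: 24.0
eef_pos: [0.5928, -0.0772, 0.0271]
eef_rot: [0.0, -0.06, 0.998, -0.0]
wrist_force: [-0.1, 0.2, -1.5]
gripper_width: 0.0347
grip_force: 60.6
```

Emit:
send_rows:
  moves:
    - {"x":-0.005,"y":0,"z":0,"twist":0}
    - {"x":-0.003,"y":0,"z":0,"twist":0}
    - {"x":0,"y":0,"z":0,"twist":0}
    - {"x":0,"y":0,"z":0,"twist":0}

```text
clock: 24.33
eef_pos: [0.5995, -0.0763, 0.0267]
eef_rot: [-0.0, -0.06, 0.998, 0.0]
wrist_force: [-0.8, -0.0, -2.5]
gripper_width: 0.0348
grip_force: 60.6
```

Emit:
send_rows:
  moves:
    - {"x":-0.0015,"y":0,"z":0,"twist":0}
    - {"x":-0.0015,"y":0,"z":0,"twist":0}
    - {"x":0,"y":0,"z":0,"twist":0}

```text
clock: 24.58
eef_pos: [0.6029, -0.076, 0.0269]
eef_rot: [0.0, -0.06, 0.998, -0.0]
wrist_force: [-0.0, -0.5, -2.4]
gripper_width: 0.0346
grip_force: 60.6
```

```bash
python3 -c "
from h import *
chain((tw(-.0185,-.066),.0265,96.9))"
```

```text
now 24.58 [ 0.6029 -0.076   0.0269] yaw 96.9 tester [-0.0216 -0.0665] F [-0.  -0.5 -2.4] w 0.0346 q6 -1.89
twist -0.0 x -0.0031 y 0.0005 z 0.0004
```

Emit:
send_rows:
  moves:
    - {"x":-0.001,"y":0,"z":0.0005,"twist":0}
    - {"x":-0.001,"y":0,"z":0,"twist":0}
    - {"x":0,"y":0,"z":0,"twist":0}

```text
clock: 24.83
eef_pos: [0.6043, -0.0758, 0.0261]
eef_rot: [-0.001, -0.06, 0.998, 0.0]
wrist_force: [-3.1, -1.7, -1.7]
gripper_width: 0.0346
grip_force: 60.8
```

Emit:
send_rows:
  moves:
    - {"x":-0.001,"y":0,"z":0,"twist":0}
    - {"x":-0.001,"y":0,"z":0,"twist":0}
    - {"x":0,"y":0,"z":0,"twist":0}

```text
clock: 25.08
eef_pos: [0.6043, -0.0758, 0.0259]
eef_rot: [-0.003, -0.06, 0.998, 0.0]
wrist_force: [-15.3, -4.5, 5.6]
gripper_width: 0.0347
grip_force: 61.6
```

```bash
python3 -c "
from h import *
chain((tw(-.0185,-.066),.0265,96.9))"
```

```text
now 25.08 [ 0.6043 -0.0758  0.0259] yaw 96.9 tester [-0.0201 -0.0664] F [-15.3  -4.5   5.6] w 0.0347 q6 -1.89
twist 0.0 x -0.0016 y 0.0004 z -0.0006
```

Contact reached (Fx -15 N). Releasing and going back to the mat, then re-measuring the cells.

Emit:
send_rows:
  moves:
    - {"x":0,"y":0,"z":0,"twist":0}
    - {"x":0,"y":0,"z":0,"twist":0}
    - {"x":0,"y":0,"z":0,"twist":0}
    - {"x":0,"y":0,"z":-0.015,"twist":0}
    - {"x":0,"y":0,"z":-0.025,"twist":0}
  claw: 0.62

```text
clock: 25.5
eef_pos: [0.6057, -0.0752, 0.0648]
eef_rot: [-0.002, -0.06, 0.998, 0.001]
wrist_force: [-0.8, 0.5, 0.1]
gripper_width: 0.0531
grip_force: 0.0
```

Emit:
send_rows:
  moves:
    - {"x":0,"y":0,"z":-0.03,"twist":0}
    - {"x":0.01,"y":0,"z":-0.025,"twist":0}
    - {"x":0.03,"y":0,"z":0,"twist":0}
    - {"x":0.03,"y":0,"z":0,"twist":0}
    - {"x":0.03,"y":0,"z":0,"twist":0}

```text
clock: 25.92
eef_pos: [0.5068, -0.0875, 0.1219]
eef_rot: [0.001, -0.06, 0.998, -0.0]
wrist_force: [0.5, -0.9, 0.1]
gripper_width: 0.053
grip_force: 0.0
```

```bash
python3 - <<'E'
from h import *
c,im,d=shot('top'); np.savez('top1.npz',im=im,d=d,P=cloud(c,d))
P=cloud(c,d);Z=P[...,2]
w=(P[...,:2]-TC)@np.array([[np.cos(TY),-np.sin(TY)],[np.sin(TY),np.cos(TY)]])
m=(abs(w[...,1]+.066)<.026)&(w[...,0]>-.07)&(w[...,0]<.005)&(abs(Z-.045)<.006)&(d>0)
print(m.sum(),np.percentile(w[m],[2,50,98],axis=0).round(4).tolist() if m.any() else '')
g,a=grip('A'); chain((g,.12,a),(g,.0136,a))
E
python3 meas.py | grep -e '^A' -e '^C' -e knob -e driver -e meter
```

```text
196 [[-0.0383, -0.0818], [-0.013, -0.0618], [0.0044, -0.0477]]
now 25.97 [ 0.5015 -0.0873  0.1209] yaw 96.9 tester [-0.1236 -0.0656] F [ 2.5  0.2 -1.2] w 0.053 q6 -1.95
twist 0.353 x 0.0779 y 0.4835 z 0.0009
twist 0.0 x 0.0 y 0.0 z 0.1064
knob [476.2 -24. ] [22.8 63.9] 80.29 n 202 z [218.8 394.4 454.3]
A [556.2 396.1] [36.9 80.1] 76.0 n 444 z [26.9 31.  35.3]
Ateal [590.5 387.6] [37.   8.1] 75.64 n 31 z [26.8 31.  35.6]Traceback (most recent call last):
  File "meas.py", line 14, in <module>
    rect(box(*b)&(Z>.024),n)
    ~~~~^^^^^^^^^^^^^^^^^^^^
  File "meas.py", line 5, in rect
    r=cv2.minAreaRect((q[:,:2]*1000).astype(np.float32)); print(name,np.round(r[0],1),np.round(r[1],1),round(r[2],2),'n',len(q),'z',np.round(np.percentile(q[:,2],[5,50,95])*1000,1))
                                                                                                                                             ~~~~~~~~~~~~~^^^^^^^^^^^^^^^^^^
    return _quantile_unchecked(
        a, q, axis, out, overwrite_input, method, keepdims, weights)
    return _ureduce(a,
                    func=_quantile_ureduce_func,
    ...<5 lines>...
                    overwrite_input=overwrite_input,
                    method=method)
    r = func(a, **kwargs)
    result = _quantile(arr,
                       quantiles=q,
    ...<2 lines>...
                       out=out,
                       weights=wgt)
    slices_having_nans = np.isnan(arr[-1, ...])
                                  ~~~^^^^^^^^^
IndexError: index -1 is out of bounds for axis 0 with size 0
```

Emit:
send_rows:
  moves:
    - {"x":0,"y":0,"z":0,"twist":0.1175}
    - {"x":0,"y":0,"z":0,"twist":0.1175}
    - {"x":0,"y":0,"z":0,"twist":0.1175}
    - {"x":0.0056,"y":0.0345,"z":0,"twist":0}
    - {"x":0.0056,"y":0.0345,"z":0,"twist":0}

```text
clock: 26.38
eef_pos: [0.513, -0.0179, 0.1217]
eef_rot: [0.001, 0.118, 0.993, 0.0]
wrist_force: [0.8, -0.3, -0.4]
gripper_width: 0.0528
grip_force: 0.0
```

Emit:
send_rows:
  moves:
    - {"x":0.0056,"y":0.0345,"z":0,"twist":0}
    - {"x":0.0056,"y":0.0345,"z":0,"twist":0}
    - {"x":0.0056,"y":0.0345,"z":0,"twist":0}
    - {"x":0.0056,"y":0.0345,"z":0,"twist":0}
    - {"x":0.0056,"y":0.0345,"z":0,"twist":0}

```text
clock: 26.8
eef_pos: [0.5252, 0.1586, 0.1217]
eef_rot: [0.001, 0.116, 0.993, 0.0]
wrist_force: [1.0, -0.1, -0.4]
gripper_width: 0.0532
grip_force: 0.0
```

Emit:
send_rows:
  moves:
    - {"x":0.0056,"y":0.0345,"z":0,"twist":0}
    - {"x":0.0056,"y":0.0345,"z":0,"twist":0}
    - {"x":0.0056,"y":0.0345,"z":0,"twist":0}
    - {"x":0.0056,"y":0.0345,"z":0,"twist":0}
    - {"x":0.0056,"y":0.0345,"z":0,"twist":0}

```text
clock: 27.22
eef_pos: [0.5375, 0.333, 0.1217]
eef_rot: [0.0, 0.116, 0.993, 0.0]
wrist_force: [-0.0, -0.1, -0.5]
gripper_width: 0.0532
grip_force: 0.0
```

Emit:
send_rows:
  moves:
    - {"x":0.0056,"y":0.0345,"z":0,"twist":0}
    - {"x":0.0056,"y":0.0345,"z":0,"twist":0}
    - {"x":0,"y":0,"z":0.03,"twist":0}
    - {"x":0,"y":0,"z":0.02,"twist":0}
    - {"x":0,"y":0,"z":0,"twist":0}

```text
clock: 27.63
eef_pos: [0.5403, 0.4002, 0.0671]
eef_rot: [-0.002, 0.115, 0.993, -0.002]
wrist_force: [-0.9, -0.7, -1.0]
gripper_width: 0.0529
grip_force: 0.0
```

Emit:
send_rows:
  moves:
    - {"x":0,"y":0,"z":0,"twist":0}
    - {"x":0,"y":0,"z":0,"twist":0}
    - {"x":0,"y":0,"z":0,"twist":0}

```text
clock: 27.88
eef_pos: [0.5433, 0.4008, 0.0733]
eef_rot: [0.001, 0.116, 0.993, 0.001]
wrist_force: [-0.5, 0.1, -0.3]
gripper_width: 0.053
grip_force: 0.0
```

```bash
python3 - <<'E'
from h import *
c,im,d=shot('top','top3.png'); np.savez('top1.npz',im=im,d=d,P=cloud(c,d))
g,a=grip('A'); chain((g,.0136,a))
c,im,d=shot('wrist','w7.png')
cv2.imwrite('pics/w7s.png',cv2.resize(np.hstack([im,cv2.imread('pics/top3.png')]),(800,300)))
E
```

```text
now 27.93 [0.5432 0.4008 0.0731] yaw 76.7 tester [-0.0235  0.414 ] F [ 0.7 -0.6 -0.1] w 0.0527 q6 -0.77
twist -0.001 x 0.0063 y -0.0011 z 0.0595
```

View pics/w7s.png

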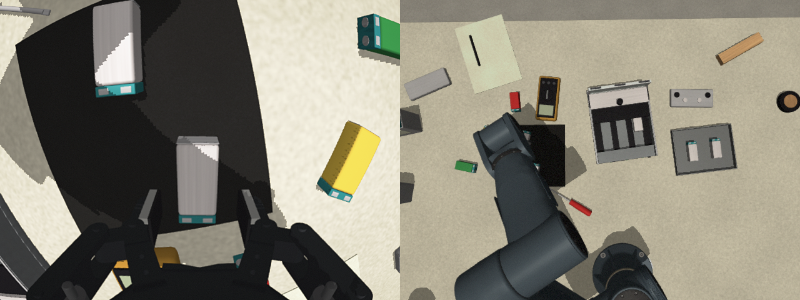

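Cell A is centred between the fingers at about (198,180), and B is home in the tester. Gripping A.

Emit:
send_rows:
  moves:
    - {"x":0.006,"y":-0.001,"z":0.01,"twist":0}
    - {"x":0,"y":0,"z":0.02,"twist":0}
    - {"x":0,"y":0,"z":0.018,"twist":0}
    - {"x":0,"y":0,"z":0.008,"twist":0}
    - {"x":0,"y":0,"z":0.003,"twist":0}

```text
clock: 28.4
eef_pos: [0.5353, 0.4005, 0.0107]
eef_rot: [-0.001, 0.116, 0.993, -0.001]
wrist_force: [-0.1, -0.5, -0.3]
gripper_width: 0.0529
grip_force: 0.0
```

Emit:
send_rows:
  moves:
    - {"x":0,"y":0,"z":0,"twist":0}
    - {"x":0,"y":0,"z":0,"twist":0}
    - {"x":0,"y":0,"z":0,"twist":0}

```text
clock: 28.65
eef_pos: [0.5368, 0.4013, 0.0134]
eef_rot: [0.001, 0.116, 0.993, 0.001]
wrist_force: [0.4, -0.0, 0.4]
gripper_width: 0.0528
grip_force: 0.0
```

Emit:
send_rows:
  moves:
    - {"x":0,"y":0,"z":0,"twist":0}
    - {"x":0,"y":0,"z":0,"twist":0}
    - {"x":0,"y":0,"z":0,"twist":0}
    - {"x":0,"y":0,"z":0,"twist":0}
    - {"x":0,"y":0,"z":0,"twist":0}
  claw: 0

```text
clock: 29.07
eef_pos: [0.5368, 0.4013, 0.0134]
eef_rot: [0.001, 0.116, 0.993, 0.001]
wrist_force: [-0.2, -0.3, 5.9]
gripper_width: 0.0345
grip_force: 61.5
```

```bash
python3 -c "
from h import *
chain((tw(-.068,0),.115,96.9),(tw(-.068,0),.027,96.9))"
```

```text
now 29.07 [0.5368 0.4013 0.0134] yaw 76.7 tester [-0.0298  0.4153] F [-0.2 -0.3  5.9] w 0.0345 q6 -0.77
twist -0.353 x 0.0382 y -0.4153 z -0.1016
twist 0.0 x 0.0 y 0.0 z 0.088
```

Emit:
send_rows:
  moves:
    - {"x":0,"y":0,"z":-0.015,"twist":0}
    - {"x":0,"y":0,"z":-0.025,"twist":0}
    - {"x":0,"y":0,"z":-0.025,"twist":-0.1177}
    - {"x":0,"y":0,"z":-0.025,"twist":-0.1177}
    - {"x":0,"y":0,"z":-0.015,"twist":-0.1177}

```text
clock: 29.48
eef_pos: [0.5369, 0.4014, 0.1212]
eef_rot: [0.001, -0.063, 0.998, 0.001]
wrist_force: [0.8, -0.8, -1.5]
gripper_width: 0.0344
grip_force: 60.6
```

Emit:
send_rows:
  moves:
    - {"x":0.0032,"y":-0.0346,"z":0,"twist":0}
    - {"x":0.0032,"y":-0.0346,"z":0,"twist":0}
    - {"x":0.0032,"y":-0.0346,"z":0,"twist":0}
    - {"x":0.0032,"y":-0.0346,"z":0,"twist":0}
    - {"x":0.0032,"y":-0.0346,"z":0,"twist":0}

```text
clock: 29.9
eef_pos: [0.5409, 0.2258, 0.1183]
eef_rot: [0.0, -0.061, 0.998, 0.0]
wrist_force: [0.9, 0.1, -1.3]
gripper_width: 0.0347
grip_force: 60.5
```

Emit:
send_rows:
  moves:
    - {"x":0.0032,"y":-0.0346,"z":0,"twist":0}
    - {"x":0.0032,"y":-0.0346,"z":0,"twist":0}
    - {"x":0.0032,"y":-0.0346,"z":0,"twist":0}
    - {"x":0.0032,"y":-0.0346,"z":0,"twist":0}
    - {"x":0.0032,"y":-0.0346,"z":0,"twist":0}

```text
clock: 30.32
eef_pos: [0.546, 0.052, 0.1184]
eef_rot: [0.0, -0.06, 0.998, -0.0]
wrist_force: [-0.2, 0.4, -1.1]
gripper_width: 0.0346
grip_force: 60.5
```

Emit:
send_rows:
  moves:
    - {"x":0.0032,"y":-0.0346,"z":0,"twist":0}
    - {"x":0.003,"y":-0.0346,"z":0,"twist":0}
    - {"x":0,"y":0,"z":0.02,"twist":0}
    - {"x":0,"y":0,"z":0.01,"twist":0}
    - {"x":0,"y":0,"z":0,"twist":0}

```text
clock: 30.73
eef_pos: [0.547, -0.0156, 0.0859]
eef_rot: [-0.002, -0.06, 0.998, 0.0]
wrist_force: [-0.4, 0.8, -2.5]
gripper_width: 0.0348
grip_force: 60.5
```

Emit:
send_rows:
  moves:
    - {"x":0,"y":0,"z":0,"twist":0}
    - {"x":0,"y":0,"z":0,"twist":0}

```text
clock: 30.9
eef_pos: [0.5486, -0.0149, 0.088]
eef_rot: [0.0, -0.061, 0.998, 0.0]
wrist_force: [0.7, -0.0, -2.4]
gripper_width: 0.0345
grip_force: 60.5
```

```bash
python3 -c "
from h import *
chain((tw(-.068,0),.0265,96.9))"
```

```text
now 30.9 [ 0.5486 -0.0149  0.088 ] yaw 97.0 tester [-0.0681  0.0007] F [ 0.7 -0.  -2.4] w 0.0345 q6 -1.8
twist 0.002 x -0.0001 y -0.0007 z 0.0615
```

Emit:
send_rows:
  moves:
    - {"x":0,"y":-0.0007,"z":0.02,"twist":0.001}
    - {"x":0,"y":0,"z":0.015,"twist":0}
    - {"x":0,"y":0,"z":0.012,"twist":0}
    - {"x":0,"y":0,"z":0,"twist":0}
    - {"x":0,"y":0,"z":0,"twist":0}

```text
clock: 31.32
eef_pos: [0.5485, -0.0161, 0.0405]
eef_rot: [-0.0, -0.06, 0.998, 0.0]
wrist_force: [0.4, -0.1, -0.1]
gripper_width: 0.0349
grip_force: 60.5
```

Emit:
send_rows:
  moves:
    - {"x":0,"y":0,"z":0.008,"twist":0}
    - {"x":0,"y":0,"z":0.006,"twist":0}
    - {"x":0,"y":0,"z":0.0005,"twist":0}
    - {"x":0,"y":0,"z":0,"twist":0}
    - {"x":0,"y":0,"z":0,"twist":0}

```text
clock: 31.73
eef_pos: [0.5485, -0.0165, 0.0259]
eef_rot: [-0.0, -0.06, 0.998, 0.0]
wrist_force: [0.8, 0.5, -1.8]
gripper_width: 0.035
grip_force: 60.6
```

Emit:
send_rows:
  moves:
    - {"x":-0.006,"y":0,"z":0,"twist":0}
    - {"x":-0.01,"y":0,"z":0,"twist":0}
    - {"x":-0.01,"y":0,"z":0,"twist":0}
    - {"x":-0.01,"y":0,"z":0,"twist":0}
    - {"x":-0.005,"y":0,"z":0,"twist":0}

```text
clock: 32.15
eef_pos: [0.5906, -0.0115, 0.0262]
eef_rot: [0.001, -0.06, 0.998, -0.0]
wrist_force: [0.4, -0.2, -2.4]
gripper_width: 0.0346
grip_force: 60.6
```

Emit:
send_rows:
  moves:
    - {"x":-0.003,"y":0,"z":0,"twist":0}
    - {"x":-0.001,"y":0,"z":0,"twist":0}
    - {"x":0,"y":0,"z":0,"twist":0}
    - {"x":0,"y":0,"z":0,"twist":0}

```text
clock: 32.48
eef_pos: [0.5927, -0.0111, 0.0258]
eef_rot: [-0.0, -0.06, 0.998, 0.0]
wrist_force: [-0.2, -0.6, -1.2]
gripper_width: 0.0346
grip_force: 60.6
```

```bash
python3 -c "
from h import *
chain((tw(-.02,0),.0258,96.9))"
```

```text
now 32.48 [ 0.5927 -0.0111  0.0258] yaw 96.9 tester [-0.0238 -0.0009] F [-0.2 -0.6 -1.2] w 0.0346 q6 -1.79
twist -0.001 x -0.0038 y 0.0009 z -0.0
```

Emit:
send_rows:
  moves:
    - {"x":-0.001,"y":0.0005,"z":0,"twist":0}
    - {"x":-0.001,"y":0,"z":0,"twist":0}
    - {"x":-0.001,"y":0,"z":0,"twist":0}
    - {"x":0,"y":0,"z":0,"twist":0}

```text
clock: 32.82
eef_pos: [0.5962, -0.0102, 0.0259]
eef_rot: [0.0, -0.06, 0.998, -0.0]
wrist_force: [-1.0, 0.1, -2.0]
gripper_width: 0.0349
grip_force: 60.6
```

Emit:
send_rows:
  moves:
    - {"x":-0.001,"y":0,"z":0,"twist":0}
    - {"x":-0.001,"y":0,"z":0,"twist":0}
    - {"x":0,"y":0,"z":0,"twist":0}

```text
clock: 33.07
eef_pos: [0.5965, -0.0102, 0.0255]
eef_rot: [-0.002, -0.06, 0.998, 0.0]
wrist_force: [-8.9, -2.2, 1.1]
gripper_width: 0.0345
grip_force: 61.1
```

Emit:
send_rows:
  moves:
    - {"x":-0.001,"y":0,"z":0,"twist":0}
    - {"x":0,"y":0,"z":0,"twist":0}

```text
clock: 33.23
eef_pos: [0.5965, -0.0102, 0.0255]
eef_rot: [-0.003, -0.06, 0.998, 0.0]
wrist_force: [-13.6, -3.7, 6.9]
gripper_width: 0.035
grip_force: 61.7
```

```bash
python3 -c "
from h import *
chain((tw(-.02,0),.0258,96.9))"
```

```text
now 33.23 [ 0.5965 -0.0102  0.0255] yaw 96.9 tester [-0.02   -0.0004] F [-13.6  -3.7   6.9] w 0.035 q6 -1.78
twist -0.0 x -0.0 y 0.0004 z -0.0003
```

Home. Releasing and going for C after re-measuring it.

Emit:
send_rows:
  moves:
    - {"x":0,"y":0,"z":0,"twist":0}
    - {"x":0,"y":0,"z":0,"twist":0}
    - {"x":0,"y":0,"z":0,"twist":0}
    - {"x":0,"y":0,"z":-0.015,"twist":0}
    - {"x":0,"y":0,"z":-0.025,"twist":0}
  claw: 0.62

```text
clock: 33.65
eef_pos: [0.5979, -0.0097, 0.0643]
eef_rot: [-0.002, -0.06, 0.998, 0.0]
wrist_force: [-0.8, 0.1, 0.4]
gripper_width: 0.053
grip_force: 0.0
```

Emit:
send_rows:
  moves:
    - {"x":0,"y":0,"z":-0.03,"twist":0}
    - {"x":0.01,"y":0,"z":-0.025,"twist":0}
    - {"x":0.03,"y":0,"z":0,"twist":0}
    - {"x":0.03,"y":0,"z":0,"twist":0}
    - {"x":0.03,"y":0,"z":0,"twist":0}

```text
clock: 34.07
eef_pos: [0.499, -0.0219, 0.1213]
eef_rot: [0.001, -0.06, 0.998, -0.0]
wrist_force: [-0.4, 0.0, -0.1]
gripper_width: 0.0531
grip_force: 0.0
```

```bash
sed -i 's/    rect(box(\*b)&(Z>.024),n)/    if (box(*b)\&(Z>.024)).sum()<50: continue\n    rect(box(*b)\&(Z>.024),n)/' meas.py; python3 - <<'E'
from h import *
c,im,d=shot('top'); np.savez('top1.npz',im=im,d=d,P=cloud(c,d))
g,a=grip('C'); chain((g,.12,a),(g,.0136,a))
E
python3 meas.py | grep -e '^C' -e driver -e meter
```

```text
now 34.12 [ 0.4934 -0.0219  0.1203] yaw 96.9 tester [-0.1237  0.0004] F [ 1.2  0.8 -1. ] w 0.053 q6 -1.83
twist 0.321 x 0.1661 y 0.3581 z 0.0003
twist 0.0 x 0.0 y 0.0 z 0.1064
C [421.7 358.2] [36.6 80. ] 78.04 n 449 z [26.9 31.1 35.1]
Cteal [456.3 350.9] [33.5  8.1] 77.23 n 32 z [27.1 31.2 34.2]
meter [730.6 296.5] [ 89.2 186.4] 84.19 n 2389 z [23.2 32.8 43.4]
driver [300.5 208. ] [194.7  25.6] 56.98 n 431 z [13.3 20.5 26.4]
```

Emit:
send_rows:
  moves:
    - {"x":0,"y":0,"z":0,"twist":0.107}
    - {"x":0,"y":0,"z":0,"twist":0.107}
    - {"x":0,"y":0,"z":0,"twist":0.107}
    - {"x":0.0138,"y":0.0298,"z":0,"twist":0}
    - {"x":0.0138,"y":0.0298,"z":0,"twist":0}

```text
clock: 34.53
eef_pos: [0.4851, 0.042, 0.1211]
eef_rot: [0.001, 0.102, 0.995, 0.0]
wrist_force: [0.5, 1.0, -0.0]
gripper_width: 0.0532
grip_force: 0.0
```

Emit:
send_rows:
  moves:
    - {"x":0.0138,"y":0.0298,"z":0,"twist":0}
    - {"x":0.0138,"y":0.0298,"z":0,"twist":0}
    - {"x":0.0138,"y":0.0298,"z":0,"twist":0}
    - {"x":0.0138,"y":0.0298,"z":0,"twist":0}
    - {"x":0.0138,"y":0.0298,"z":0,"twist":0}

```text
clock: 34.95
eef_pos: [0.4466, 0.2036, 0.1212]
eef_rot: [0.0, 0.1, 0.995, 0.0]
wrist_force: [0.5, -0.6, 0.3]
gripper_width: 0.0526
grip_force: 0.0
```

Emit:
send_rows:
  moves:
    - {"x":0.0138,"y":0.0298,"z":0,"twist":0}
    - {"x":0.0138,"y":0.0298,"z":0,"twist":0}
    - {"x":0.0138,"y":0.0298,"z":0,"twist":0}
    - {"x":0.0138,"y":0.0298,"z":0,"twist":0}
    - {"x":0.0138,"y":0.0298,"z":0,"twist":0}

```text
clock: 35.37
eef_pos: [0.4086, 0.3635, 0.1212]
eef_rot: [0.0, 0.1, 0.995, 0.0]
wrist_force: [0.2, -0.4, 0.4]
gripper_width: 0.053
grip_force: 0.0
```

Emit:
send_rows:
  moves:
    - {"x":0,"y":0,"z":0.03,"twist":0}
    - {"x":0,"y":0,"z":0.02,"twist":0}
    - {"x":0,"y":0,"z":0,"twist":0}
    - {"x":0,"y":0,"z":0,"twist":0}
    - {"x":0,"y":0,"z":0,"twist":0}

```text
clock: 35.78
eef_pos: [0.4097, 0.3619, 0.072]
eef_rot: [0.001, 0.101, 0.995, 0.001]
wrist_force: [0.3, -0.6, -0.3]
gripper_width: 0.0531
grip_force: 0.0
```

```bash
python3 - <<'E'
from h import *
g,a=grip('C'); chain((g,.0136,a))
c,im,d=shot('wrist','w8.png')
cv2.imwrite('pics/w8s.png',cv2.resize(im,(400,300)))
E
```

```text
now 35.78 [0.4097 0.3619 0.072 ] yaw 78.4 tester [-0.1607  0.3914] F [ 0.3 -0.6 -0.3] w 0.0531 q6 -0.73
twist -0.001 x 0.0075 y -0.0012 z 0.0584
```

View pics/w8s.png

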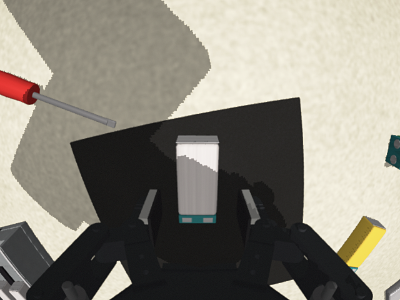

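Cell C is centred at (197,180) between the fingers. Gripping it.

Emit:
send_rows:
  moves:
    - {"x":0.007,"y":-0.001,"z":0.01,"twist":0}
    - {"x":0,"y":0,"z":0.02,"twist":0}
    - {"x":0,"y":0,"z":0.017,"twist":0}
    - {"x":0,"y":0,"z":0.008,"twist":0}
    - {"x":0,"y":0,"z":0.003,"twist":0}

```text
clock: 36.25
eef_pos: [0.402, 0.3619, 0.0127]
eef_rot: [-0.0, 0.101, 0.995, -0.0]
wrist_force: [0.3, 0.6, -0.2]
gripper_width: 0.053
grip_force: 0.0
```

Emit:
send_rows:
  moves:
    - {"x":0,"y":0,"z":0,"twist":0}
    - {"x":0,"y":0,"z":0,"twist":0}
    - {"x":0,"y":0,"z":0,"twist":0}

```text
clock: 36.5
eef_pos: [0.4025, 0.3624, 0.0139]
eef_rot: [0.001, 0.1, 0.995, 0.001]
wrist_force: [-0.4, 0.9, -0.8]
gripper_width: 0.0529
grip_force: 0.0
```

Emit:
send_rows:
  moves:
    - {"x":0,"y":0,"z":0,"twist":0}
    - {"x":0,"y":0,"z":0,"twist":0}
    - {"x":0,"y":0,"z":0,"twist":0}
    - {"x":0,"y":0,"z":0,"twist":0}
    - {"x":0,"y":0,"z":0,"twist":0}
  claw: 0

```text
clock: 36.92
eef_pos: [0.4023, 0.3624, 0.0138]
eef_rot: [0.0, 0.1, 0.995, 0.0]
wrist_force: [-0.9, -1.0, 7.4]
gripper_width: 0.0348
grip_force: 60.6
```

```bash
python3 -c "
from h import *
chain((tw(-.068,0.0665),.115,96.9),(tw(-.068,0.0665),.027,96.9))"
```

```text
now 36.92 [0.4023 0.3624 0.0138] yaw 78.5 tester [-0.168   0.3928] F [-0.9 -1.   7.4] w 0.0348 q6 -0.72
twist -0.322 x -0.1 y -0.3263 z -0.1012
twist 0.0 x 0.0 y 0.0 z 0.088
```

Emit:
send_rows:
  moves:
    - {"x":0,"y":0,"z":-0.015,"twist":0}
    - {"x":0,"y":0,"z":-0.025,"twist":0}
    - {"x":0,"y":0,"z":-0.025,"twist":-0.1073}
    - {"x":0,"y":0,"z":-0.025,"twist":-0.1073}
    - {"x":0,"y":0,"z":-0.015,"twist":-0.1073}

```text
clock: 37.33
eef_pos: [0.4024, 0.3625, 0.1205]
eef_rot: [0.001, -0.063, 0.998, 0.001]
wrist_force: [0.4, 0.2, -1.6]
gripper_width: 0.0343
grip_force: 60.4
```

Emit:
send_rows:
  moves:
    - {"x":-0.01,"y":-0.0326,"z":0,"twist":0}
    - {"x":-0.01,"y":-0.0326,"z":0,"twist":0}
    - {"x":-0.01,"y":-0.0326,"z":0,"twist":0}
    - {"x":-0.01,"y":-0.0326,"z":0,"twist":0}
    - {"x":-0.01,"y":-0.0326,"z":0,"twist":0}

```text
clock: 37.75
eef_pos: [0.4715, 0.2048, 0.1182]
eef_rot: [0.0, -0.06, 0.998, 0.0]
wrist_force: [1.2, 0.6, -1.7]
gripper_width: 0.0345
grip_force: 60.3
```

Emit:
send_rows:
  moves:
    - {"x":-0.01,"y":-0.0326,"z":0,"twist":0}
    - {"x":-0.01,"y":-0.0326,"z":0,"twist":0}
    - {"x":-0.01,"y":-0.0326,"z":0,"twist":0}
    - {"x":-0.01,"y":-0.0326,"z":0,"twist":0}
    - {"x":-0.01,"y":-0.0326,"z":0,"twist":0}

```text
clock: 38.17
eef_pos: [0.5408, 0.0488, 0.1181]
eef_rot: [0.0, -0.06, 0.998, -0.0]
wrist_force: [1.0, 1.3, -1.2]
gripper_width: 0.0346
grip_force: 60.3
```

Emit:
send_rows:
  moves:
    - {"x":0,"y":0,"z":0.02,"twist":0}
    - {"x":0,"y":0,"z":0.01,"twist":0}
    - {"x":0,"y":0,"z":0,"twist":0}
    - {"x":0,"y":0,"z":0,"twist":0}
    - {"x":0,"y":0,"z":0,"twist":0}

```text
clock: 38.58
eef_pos: [0.5403, 0.0514, 0.0884]
eef_rot: [0.0, -0.061, 0.998, 0.0]
wrist_force: [0.7, -0.6, -1.3]
gripper_width: 0.0346
grip_force: 60.3
```

```bash
python3 -c "
from h import *
chain((tw(-.068,0.0665),.0265,96.9))"
```

```text
now 38.58 [0.5403 0.0514 0.0884] yaw 97.0 tester [-0.0684  0.0675] F [ 0.7 -0.6 -1.3] w 0.0346 q6 -1.68
twist 0.002 x -0.0004 y -0.001 z 0.0619
```

Emit:
send_rows:
  moves:
    - {"x":0,"y":-0.0005,"z":0.02,"twist":0.001}
    - {"x":0,"y":0,"z":0.015,"twist":0}
    - {"x":0,"y":0,"z":0.012,"twist":0}
    - {"x":0,"y":0,"z":0,"twist":0}
    - {"x":0,"y":0,"z":0,"twist":0}

```text
clock: 39.0
eef_pos: [0.5404, 0.0504, 0.041]
eef_rot: [-0.0, -0.06, 0.998, 0.0]
wrist_force: [0.3, -0.8, -1.9]
gripper_width: 0.0346
grip_force: 60.3
```

Emit:
send_rows:
  moves:
    - {"x":0,"y":0,"z":0.008,"twist":0}
    - {"x":0,"y":0,"z":0.006,"twist":0}
    - {"x":0,"y":0,"z":0.0005,"twist":0}
    - {"x":0,"y":0,"z":0,"twist":0}
    - {"x":0,"y":0,"z":0,"twist":0}

```text
clock: 39.42
eef_pos: [0.5405, 0.0499, 0.0264]
eef_rot: [-0.0, -0.06, 0.998, -0.0]
wrist_force: [1.1, -0.0, -2.2]
gripper_width: 0.0345
grip_force: 60.4
```

Emit:
send_rows:
  moves:
    - {"x":-0.006,"y":0,"z":0,"twist":0}
    - {"x":-0.01,"y":0,"z":0,"twist":0}
    - {"x":-0.01,"y":0,"z":0,"twist":0}
    - {"x":-0.01,"y":0,"z":0,"twist":0}
    - {"x":-0.005,"y":0,"z":0,"twist":0}

```text
clock: 39.83
eef_pos: [0.5827, 0.055, 0.0267]
eef_rot: [0.001, -0.06, 0.998, -0.0]
wrist_force: [0.3, -0.5, -1.5]
gripper_width: 0.0348
grip_force: 60.4
```

Emit:
send_rows:
  moves:
    - {"x":-0.003,"y":0,"z":0,"twist":0}
    - {"x":-0.001,"y":0,"z":0,"twist":0}
    - {"x":0,"y":0,"z":0,"twist":0}
    - {"x":0,"y":0,"z":0,"twist":0}

```text
clock: 40.17
eef_pos: [0.5847, 0.0553, 0.0263]
eef_rot: [-0.0, -0.06, 0.998, -0.0]
wrist_force: [-0.1, 0.8, -1.3]
gripper_width: 0.0347
grip_force: 60.4
```

```bash
python3 -c "
from h import *
chain((tw(-.02,.0665),.0258,96.9))"
```

```text
now 40.17 [0.5847 0.0553 0.0263] yaw 96.9 tester [-0.0238  0.066 ] F [-0.1  0.8 -1.3] w 0.0347 q6 -1.68
twist -0.001 x -0.0038 y 0.0005 z 0.0005
```

Emit:
send_rows:
  moves:
    - {"x":-0.001,"y":0,"z":0.0005,"twist":0}
    - {"x":-0.001,"y":0,"z":0,"twist":0}
    - {"x":-0.001,"y":0,"z":0,"twist":0}
    - {"x":0,"y":0,"z":0,"twist":0}

```text
clock: 40.5
eef_pos: [0.5884, 0.0557, 0.0259]
eef_rot: [0.0, -0.06, 0.998, -0.0]
wrist_force: [-0.4, -0.6, -0.8]
gripper_width: 0.0345
grip_force: 60.4
```

Emit:
send_rows:
  moves:
    - {"x":-0.001,"y":0,"z":0,"twist":0}
    - {"x":-0.001,"y":0,"z":0,"twist":0}
    - {"x":0,"y":0,"z":0,"twist":0}

```text
clock: 40.75
eef_pos: [0.5886, 0.0558, 0.0258]
eef_rot: [-0.002, -0.06, 0.998, -0.0]
wrist_force: [-10.0, -2.8, 7.3]
gripper_width: 0.0347
grip_force: 61.5
```

Emit:
send_rows:
  moves:
    - {"x":-0.001,"y":0,"z":0,"twist":0}
    - {"x":0,"y":0,"z":0,"twist":0}

```text
clock: 40.92
eef_pos: [0.5886, 0.0557, 0.0258]
eef_rot: [-0.003, -0.06, 0.998, -0.0]
wrist_force: [-15.7, -3.7, 12.6]
gripper_width: 0.0351
grip_force: 62.1
```

```bash
python3 -c "
from h import *
chain((tw(-.02,.0665),.0258,96.9))"
```

```text
now 40.92 [0.5886 0.0557 0.0258] yaw 96.9 tester [-0.0199  0.066 ] F [-15.7  -3.7  12.6] w 0.0351 q6 -1.67
twist -0.0 x 0.0001 y 0.0005 z 0.0
```

Emit:
send_rows:
  moves:
    - {"x":0,"y":0,"z":0,"twist":0}
    - {"x":0,"y":0,"z":0,"twist":0}
    - {"x":0,"y":0,"z":0,"twist":0}
    - {"x":0,"y":0,"z":-0.015,"twist":0}
    - {"x":0,"y":0,"z":-0.025,"twist":0}
  claw: 0.62

```text
clock: 41.33
eef_pos: [0.5899, 0.056, 0.0642]
eef_rot: [-0.002, -0.06, 0.998, 0.0]
wrist_force: [0.1, 0.2, -0.1]
gripper_width: 0.0531
grip_force: 0.0
```

Emit:
send_rows:
  moves:
    - {"x":0,"y":0,"z":-0.03,"twist":0}
    - {"x":0.01,"y":0,"z":-0.03,"twist":0}
    - {"x":0.03,"y":-0.01,"z":-0.03,"twist":0}
    - {"x":0.03,"y":-0.02,"z":-0.03,"twist":0}
    - {"x":0.03,"y":-0.03,"z":0,"twist":0}

```text
clock: 41.75
eef_pos: [0.5053, -0.0111, 0.1859]
eef_rot: [0.004, -0.061, 0.998, -0.001]
wrist_force: [1.2, -1.2, 0.0]
gripper_width: 0.0525
grip_force: 0.0
```

Emit:
send_rows:
  moves:
    - {"x":0.02,"y":0,"z":0,"twist":0}
    - {"x":0,"y":0,"z":0,"twist":0}
    - {"x":0,"y":0,"z":0,"twist":0}

```text
clock: 42.0
eef_pos: [0.484, -0.0143, 0.1817]
eef_rot: [0.001, -0.059, 0.998, -0.0]
wrist_force: [1.0, 0.3, 0.9]
gripper_width: 0.0529
grip_force: 0.0
```

```bash
python3 - <<'E'
from h import *
c,im,d=shot('top','top4.png')
P=cloud(c,d);Z=P[...,2]
w=(P[...,:2]-TC)@np.array([[np.cos(TY),-np.sin(TY)],[np.sin(TY),np.cos(TY)]])
for y0 in (-.066,0,.066):
    m=(abs(w[...,1]-y0)<.026)&(w[...,0]>-.09)&(w[...,0]<.005)&(abs(Z-.045)<.006)&(d>0)
    print(y0,m.sum(),np.percentile(w[m],[2,50,98],axis=0).round(4).tolist() if m.any() else '')
m=(abs(w[...,1])<.04)&(w[...,0]>.04)&(w[...,0]<.13)&(Z>.095)&(Z<.12)&(d>0); q=w[m]
print('knob',m.sum(),cv2.minAreaRect((q*1000).astype(np.float32)))
s=state();chain((tw(.079-.004,0),.15,96.9),(tw(.079-.004,0),.0875,96.9))
c,im,d=shot('wrist','w9.png')
E
```

```text
-0.066 236 [[-0.039, -0.0826], [-0.0172, -0.0652], [0.0041, -0.0486]]
0 201 [[-0.037, -0.0171], [-0.0148, -0.0015], [0.0038, 0.017]]
0.066 239 [[-0.0389, 0.0496], [-0.0172, 0.0668], [0.004, 0.0837]]
knob 132 ((98.07652282714844, -0.07209014892578125), (61.7269401550293, 79.62299346923828), 0.5252628326416016)
now 42.05 [ 0.4846 -0.014   0.1816] yaw 96.8 tester [-0.1315  0.0093] F [0.7 0.2 0.2] w 0.0528 q6 -1.82
twist -0.001 x -0.2065 y -0.0093 z 0.0316
twist 0.0 x 0.0 y 0.0 z 0.0625
```

View pics/w9.png

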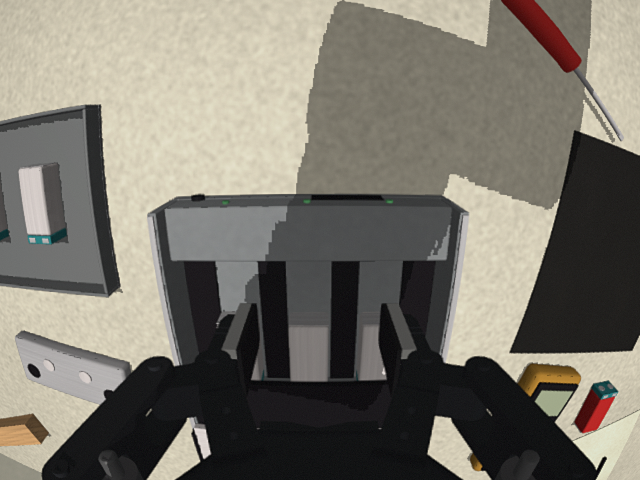

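All three cells are home, with rear ends level in the depth data (about -38 mm), and the mat is empty. Going back to the knob to close the cover.

Emit:
send_rows:
  moves:
    - {"x":-0.02,"y":-0.009,"z":0,"twist":0}
    - {"x":-0.03,"y":0,"z":0,"twist":0}
    - {"x":-0.03,"y":0,"z":0,"twist":0}
    - {"x":-0.03,"y":0,"z":0,"twist":0}
    - {"x":-0.03,"y":0,"z":0,"twist":0}

```text
clock: 42.52
eef_pos: [0.6262, -0.0053, 0.1806]
eef_rot: [0.0, -0.06, 0.998, 0.0]
wrist_force: [-1.2, -1.2, 0.3]
gripper_width: 0.053
grip_force: 0.0
```

Emit:
send_rows:
  moves:
    - {"x":-0.03,"y":0,"z":0,"twist":0}
    - {"x":-0.02,"y":0,"z":0,"twist":0}
    - {"x":-0.012,"y":0,"z":0,"twist":0}
    - {"x":0,"y":0,"z":0.01,"twist":0}
    - {"x":0,"y":0,"z":0.01,"twist":0}

```text
clock: 42.93
eef_pos: [0.686, 0.0018, 0.1597]
eef_rot: [-0.0, -0.06, 0.998, 0.0]
wrist_force: [-0.7, -0.9, -0.8]
gripper_width: 0.0528
grip_force: 0.0
```

Emit:
send_rows:
  moves:
    - {"x":0,"y":0,"z":0.01,"twist":0}
    - {"x":0,"y":0,"z":0,"twist":0}
    - {"x":0,"y":0,"z":0,"twist":0}

```text
clock: 43.18
eef_pos: [0.6847, 0.0012, 0.1502]
eef_rot: [-0.001, -0.06, 0.998, 0.0]
wrist_force: [0.2, -0.2, -0.1]
gripper_width: 0.0531
grip_force: 0.0
```

```bash
python3 -c "
from h import *
chain((np.array([.6888,.0014]),.0875,96.9))"
```

```text
now 43.18 [0.6847 0.0012 0.1502] yaw 96.9 tester [0.069  0.0003] F [ 0.2 -0.2 -0.1] w 0.0531 q6 -1.76
twist -0.001 x -0.0041 y -0.0003 z 0.0627
```

Emit:
send_rows:
  moves:
    - {"x":-0.003,"y":0,"z":0.01,"twist":0}
    - {"x":0,"y":0,"z":0.015,"twist":0}
    - {"x":0,"y":0,"z":0.015,"twist":0}
    - {"x":0,"y":0,"z":0.015,"twist":0}
    - {"x":0,"y":0,"z":0.007,"twist":0}

```text
clock: 43.6
eef_pos: [0.6878, 0.0015, 0.0872]
eef_rot: [-0.001, -0.06, 0.998, 0.0]
wrist_force: [-0.1, -0.2, -0.9]
gripper_width: 0.0532
grip_force: 0.0
```

Emit:
send_rows:
  moves:
    - {"x":0,"y":0,"z":0,"twist":0}
    - {"x":0,"y":0,"z":0,"twist":0}
    - {"x":0,"y":0,"z":0,"twist":0}

```text
clock: 43.85
eef_pos: [0.6891, 0.0015, 0.0903]
eef_rot: [0.001, -0.06, 0.998, -0.0]
wrist_force: [0.2, 0.1, -1.0]
gripper_width: 0.053
grip_force: 0.0
```

Emit:
send_rows:
  moves:
    - {"x":0,"y":0,"z":0,"twist":0}
    - {"x":0,"y":0,"z":0,"twist":0}
    - {"x":0,"y":0,"z":0,"twist":0}
    - {"x":0,"y":0,"z":0,"twist":0}
    - {"x":0,"y":0,"z":0,"twist":0}
  claw: 0

```text
clock: 44.27
eef_pos: [0.6889, 0.0014, 0.0902]
eef_rot: [0.001, -0.06, 0.998, -0.0]
wrist_force: [-3.2, 0.3, 5.3]
gripper_width: 0.0219
grip_force: 58.5
```

```bash
python3 -c "
from h import *
chain((np.array([.4751,-.0247]),.0875,96.9))"
```

```text
now 44.27 [0.6889 0.0014 0.0902] yaw 96.9 tester [0.0731 0.    ] F [-3.2  0.3  5.3] w 0.0219 q6 -1.76
twist -0.001 x 0.2154 y -0.0002 z 0.0027
```

Emit:
send_rows:
  moves:
    - {"x":0.01,"y":0,"z":0,"twist":0}
    - {"x":0.02,"y":0,"z":0,"twist":0}
    - {"x":0.02,"y":0,"z":0,"twist":0}
    - {"x":0.02,"y":0,"z":0,"twist":0}
    - {"x":0.02,"y":0,"z":0,"twist":0}

```text
clock: 44.68
eef_pos: [0.5999, -0.0095, 0.0902]
eef_rot: [0.002, -0.06, 0.998, -0.0]
wrist_force: [6.2, -2.1, 1.6]
gripper_width: 0.0216
grip_force: 60.2
```

Emit:
send_rows:
  moves:
    - {"x":0.02,"y":0,"z":0,"twist":0}
    - {"x":0.02,"y":0,"z":0,"twist":0}
    - {"x":0.02,"y":0,"z":0,"twist":0}
    - {"x":0.02,"y":0,"z":0,"twist":0}
    - {"x":0.02,"y":0,"z":0,"twist":0}

```text
clock: 45.1
eef_pos: [0.5008, -0.0217, 0.0901]
eef_rot: [0.002, -0.06, 0.998, -0.001]
wrist_force: [5.1, -3.4, 1.3]
gripper_width: 0.0217
grip_force: 60.3
```

Emit:
send_rows:
  moves:
    - {"x":0.012,"y":0,"z":0,"twist":0}
    - {"x":0.006,"y":0,"z":0,"twist":0}
    - {"x":0.004,"y":0,"z":0,"twist":0}
    - {"x":0,"y":0,"z":0,"twist":0}
    - {"x":0,"y":0,"z":0,"twist":0}

```text
clock: 45.52
eef_pos: [0.4784, -0.0244, 0.09]
eef_rot: [0.0, -0.06, 0.998, -0.001]
wrist_force: [-4.5, -8.1, 14.1]
gripper_width: 0.0215
grip_force: 61.4
```

```bash
python3 -c "
from h import *
chain((np.array([.4751,-.0247]),.0875,96.9))"
```

```text
now 45.52 [ 0.4784 -0.0244  0.09  ] yaw 96.9 tester [-0.1389 -0.0003] F [-4.5 -8.1 14.1] w 0.0215 q6 -1.84
twist -0.001 x 0.0033 y 0.0001 z 0.0025
```

Emit:
send_rows:
  moves:
    - {"x":0.003,"y":0,"z":0,"twist":0}
    - {"x":0.001,"y":0,"z":0,"twist":0}
    - {"x":0.001,"y":0,"z":0,"twist":0}
    - {"x":0,"y":0,"z":0,"twist":0}
    - {"x":0,"y":0,"z":0,"twist":0}

```text
clock: 45.93
eef_pos: [0.4744, -0.0249, 0.0901]
eef_rot: [0.001, -0.06, 0.998, -0.001]
wrist_force: [0.1, -5.4, 9.0]
gripper_width: 0.0216
grip_force: 61.0
```

Emit:
send_rows:
  moves:
    - {"x":0.002,"y":0,"z":0,"twist":0}
    - {"x":0,"y":0,"z":0,"twist":0}
    - {"x":0,"y":0,"z":0,"twist":0}

```text
clock: 46.18
eef_pos: [0.4737, -0.025, 0.0901]
eef_rot: [0.003, -0.06, 0.998, -0.001]
wrist_force: [8.1, -4.0, 2.4]
gripper_width: 0.0217
grip_force: 60.2
```

Emit:
send_rows:
  moves:
    - {"x":0,"y":0,"z":0,"twist":0}
    - {"x":0,"y":0,"z":0,"twist":0}
    - {"x":0,"y":0,"z":0,"twist":0}
    - {"x":0,"y":0,"z":-0.01,"twist":0}
    - {"x":0,"y":0,"z":-0.02,"twist":0}
  claw: 0.62

```text
clock: 46.6
eef_pos: [0.4697, -0.0244, 0.1183]
eef_rot: [-0.002, -0.06, 0.998, 0.001]
wrist_force: [-0.5, -0.1, 0.4]
gripper_width: 0.0529
grip_force: 0.0
```

Emit:
send_rows:
  moves:
    - {"x":0,"y":0,"z":-0.025,"twist":0}
    - {"x":0,"y":0,"z":-0.025,"twist":0}
    - {"x":0,"y":0,"z":-0.025,"twist":0}
    - {"x":0.03,"y":0,"z":-0.02,"twist":0}
    - {"x":0.03,"y":0,"z":0,"twist":0}

```text
clock: 47.02
eef_pos: [0.4126, -0.032, 0.2178]
eef_rot: [0.003, -0.06, 0.998, -0.001]
wrist_force: [-0.5, -0.6, 0.2]
gripper_width: 0.0529
grip_force: 0.0
```

Emit:
send_rows:
  moves:
    - {"x":0.03,"y":0,"z":0,"twist":0}
    - {"x":0,"y":0,"z":0,"twist":0}
    - {"x":0,"y":0,"z":0,"twist":0}
    - {"x":0,"y":0,"z":0,"twist":0}
    - {"x":0,"y":0,"z":0,"twist":0}

```text
clock: 47.43
eef_pos: [0.3825, -0.0354, 0.2145]
eef_rot: [0.0, -0.06, 0.998, -0.0]
wrist_force: [0.5, 0.3, -0.1]
gripper_width: 0.0531
grip_force: 0.0
```

```bash
python3 - <<'E'
from h import *
c,im,d=shot('top','top5.png'); np.savez('top1.npz',im=im,d=d,P=cloud(c,d))
print(state()['eef_pos'],state()['wrist_force'])
cv2.imwrite('pics/top5c.png',cv2.resize(im[110:310,150:550],None,fx=2,fy=2))
E
python3 meas.py | grep -e driver -e meter -e knob
```

```text
[ 0.38240083 -0.0353555   0.21428907] [ 0.19512467 -0.86714333 -0.15694886]
knob [479.4 -23.5] [22.  21.7] 89.49 n 79 z [ 99.6 105.6 110.2]
meter [730.3 296.8] [ 89.4 186.3] 84.23 n 2387 z [23.2 33.  43.1]
driver [299.5 207.3] [192.4  25.3] 57.29 n 429 z [13.3 20.3 26.2]
```

View pics/top5c.png

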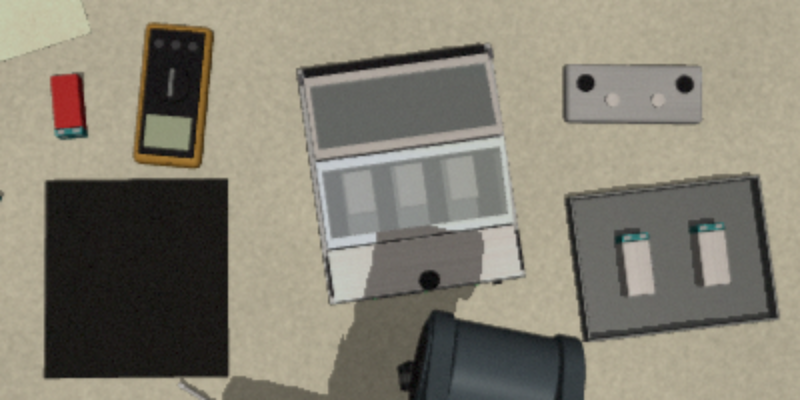

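The cover is closed, with the knob back at its starting position. Three cells show through the panel at (358,190), (410,185) and (461,177). Two cells lie in the tray and the bystanders are where they were.

```bash
python3 -c "
from plant import *
print(hand_in())"
```

```text
the job is handed in; nothing more can be done
None
```

I handed the job in: both finished cells lie flat in the tray, all three fresh cells are home against the contacts, and the cover is closed again. The meter, case lid and screwdriver stayed put; `hand_in()` returned no verdict.

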